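Clear the checking fixture and present the copper lever

TASK

Pick up the scraper block and with it push the four loose copper nubs off the aluminium checking pad into the black catch trough, without touching the nubs with the gripper, and stand the scraper back on the bare table, upright and released. Then pinch the copper offset lever by its arm at its balance point, lift it out of the yellow tray and hold it level about 80 mm above the pad, its round hub over the red ring and its arm pointing out over the vee rest. Finish while still holding it there, still and touching nothing else, and leave the other castings, jar, cup and weight where they stand.

Things in the scene. Friction and masses are not known exactly. Their poses are not given: they have to be found in the camera images.
- fixture: Fixed checking fixture; origin: centre of the pad's underside, on the table; +x roughly away from the robot. Aluminium pad 150 x 150 mm (x, y from -75 to 75), top 30 mm above the table. Along its +x edge a black catch trough: inside x 75 to 155, y -80 to 80 mm, floor 4 mm, rims 24 mm above the table. Dark vee rest beside the +y edge; nothing rises above the pad on its other sides.
- hub_mark (a point): Centre of the red ring (44 mm across) painted on the pad's top, at (0, -45, 30) mm in the fixture's frame; same axes as the fixture.
- vee_rest (a point): Bottom of the notch of the dark steel vee rest at (0, 105, 36) mm in the fixture's frame; the rest is 50 mm long in x, 24 mm wide in y, its two horns reach 48 mm above the table.
- trough (a point): Centre of the catch trough's inner floor, at (115, 0, 4) mm in the fixture's frame.
- scraper: Loose scraper block standing upright on the table, about 0.24 kg, both sides alike. Origin: centre of its underside; z up. Rubber foot 24 (x) x 120 (y) x 16 mm tall; wooden flange 28 x 120 mm from 16 to 26 mm height; pale wooden grip 26 mm thick (x), 85 mm long (y), from 26 to 66 mm height. The long faces (across x) push.
- nub0: Loose copper nub (sprue cut-off), a small rounded block 16 x 13 x 10 mm, 16 g, lying on the pad at the start. Origin: centre of its underside as built.
- nub1: Loose copper nub (sprue cut-off), a small rounded block 14 x 14 x 9 mm, 16 g, lying on the pad at the start. Origin: centre of its underside as built.
- nub2: Loose copper nub (sprue cut-off), a small rounded block 18 x 12 x 9 mm, 16 g, lying on the pad at the start. Origin: centre of its underside as built.
- nub3: Loose copper nub (sprue cut-off), a small rounded block 15 x 15 x 11 mm, 16 g, lying on the pad at the start. Origin: centre of its underside as built.
- tray: Fixed yellow tray with pale liner, 330 x 330 mm, walls 5 mm thick and 28 mm tall, inner floor 5 mm above the table. Origin: centre of its underside.
- lever: Loose copper offset lever lying flat in the tray, 0.4 to 0.65 kg, 246 mm long. Origin: on its underside right under its centre of mass; x along the arm from hub to eye, z up. Heavy hub 44 mm across, 44 tall, axis at x = -73 mm; eye boss 28 mm across, 36 tall, axis at x = +137 mm; both undersides at z = 0. Straight arm between them, 18 mm wide (y), 18 to 34 mm above the underside.
- lever_balance (a point): The lever's balance point: middle of the arm's section, 73 mm from the hub's axis, 26 mm above the underside (the middle of the lever's length is 28 mm nearer the eye). Grasp centred within 20 mm of it along the arm counts as held by the balance point.
- lever_hub (a point): Centre of the hub's underside.
- lever_eye (a point): Centre of the eye boss's underside.
- bell: Bystander: small copper bell casting, 42 mm across, 46 mm tall, upright in the yellow tray. Origin: centre of its underside.
- finial: Bystander: small copper finial casting, 36 mm across, 46 mm tall, upright in the yellow tray. Origin: centre of its underside.
- plinth: Bystander: small square copper plinth casting, 36 mm square, 40 mm tall, in the yellow tray. Origin: centre of its underside.
- jar: Bystander: amber jar with a blue lid, 60 mm across, 85 mm tall, toward the rear of the table. Origin: centre of its underside.
- cup: Bystander: white cup, 70 mm across, 70 mm tall, toward the rear of the table. Origin: centre of its underside.
- weight: Bystander: brass weight with a knob, 52 mm across, 58 mm tall, toward the rear of the table. Origin: centre of its underside.
Mind the look-alikes: they are no part of the job. Several things have the shape of the lever; the one meant has the colours described above. Leave any green look-alike of the scraper alone.

How it is judged:
By the outcome, as a careful person would: the job done as asked, in the order asked, and still so for the second after the job is handed in, while the arm keeps its last pose, push and grip.
It also fails if it takes over 58 s, if anything falls off the work surface, if the arm or the gripper's body presses on something with over 40 N, if the wrist force passes 120 N, or if a joint passes its speed limit or range.

ROBOT

A 6-joint arm with a two-finger parallel gripper is mounted at the origin on the work surface. World frame = base frame: x ahead of the robot, y to its left, z up, the work surface at z = 0. Lengths are in mm, angles in rad, forces in N, time in s.
With the tool pointing down it reaches from about 350 to 875 mm from the base axis. Payload 4.2 kg.
Tool frame: the origin (TCP) lies on the centre line of the jaws, within the pads' length; the fingertips stand 22 mm ahead of it and the grasp point (between the pads) lies 3 mm ahead of it (arm.nose_length is the distance from the TCP to the fingertips, in mm); z points along the fingers, x is the direction in which the jaws open and shut, and the axes are right-handed (so a half turn about z gives the same grasp; the last joint's range is limited). The gripper opens to 85 mm and grips with 20 to 120 N. Pads are 22 mm wide; open, the fingers measure 114 mm over their backs; the gripper's body (76 mm by 85 mm) begins 54 mm behind the grasp point. The pads swing forward as they close: fully open they stand 13 mm farther back than shut.
Start: joints at [1.469, 0.385, 0.008, 0, -1.194, -0.259], TCP at [220.606, 584.75, 253.312] pointing down, gripper open.
Joint ranges: [-3.14, 3.14], [-1.21, 2.06], [-1.07, 1.41], [-3.16, 2.05], [-2.99, -0.16], [-3.1, 3.1]. Speed limits (rad/s): [2.79, 2.79, 3.14, 3.14, 3.14, 3.14].

INTERFACE

Orientations are given as a unit quaternion [x, y, z, w].
In Python, from bench import telemetry, get_image, workorder, nets, arm gives the robot as it stands.
- The arm moves only by the tool apply_moves, never from a script. Its argument "steps" is a list of rows, each an object with "hand": the opening, from 0 (shut) to 1 (fully open); "xyz": the shift along the tool's x, y, z in cm, a list of three; "delta_rot": the turn, a rotation vector about the tool's x, y, z in rad, a list of three. In form: [{"hand": hand, "xyz": [x, y, z], "delta_rot": [wx, wy, wz]}, ...]. A call has 1 to 12 rows; each row is the pose to reach, as a shift and turn from the pose commanded when the call began, along the tool's axes at that moment; what a row does not reach only later rows make up. A row lasts 1/12 s, in which the tool goes at most 41.7 mm and 7.16 degrees, less where a joint would pass 70% of its speed; a pose out of reach is approached as far as the arm can. A call with a gripper value outside its range is refused whole. The fingers move at their own pace and stop on an object; the grip force is fixed at half the most. Time passes only in rows, so rows that repeat a pose let the fingers close. It gives the time, the measured TCP pose, the force and the opening at its end, in the units of the state.
- telemetry.read_state(): the state, without advancing time (a new reading comes with each control period).
- get_image(name): name is "side" or "top"; returns a dict with "frame" (480x640x3 uint8, blue, green, red), "fx", "fy", "cx", "cy" (pixels), "origin" and "orientation" of the camera in the world. Camera axes: x right, y down, z forward; pixel columns grow to the right and rows downward; lengths in mm; the calibration is good to about 2 mm. A picture is of the moment at which its call begins. There is no depth.
- workorder.job_done(): hands the job in, once; it reports no verdict.
Trained networks look in a picture, given as the dict that the camera call returned (one of the last four; its "shot" number tells which), for a name from the list of things; names that differ only in an ending like _2 or _b are one class to them, and where a whole thing is asked for, a point or a joint stands for the part that bears it (a point fixed in the world has none). Each returns a list of dicts, best first, with "confidence" (0 to 1); they miss things now and then, are a little off and sometimes report something else, mostly with a low value. They report only what shows in the picture. A call takes as long as a camera call. They do not tell look-alikes from the thing itself.
- nets.recognise(picture, label): "xyz" ([x, y, z] in mm, in world coordinates, good to about 4 mm: the middle of the surface that is visible of it).
- nets.outline_of(picture, label): "pixels" (480x640 bool, what is visible of it).
- nets.pinpoint(picture, label): "xyz" ([x, y, z] in mm, in world coordinates, good to about 4 mm: a listed point, or the origin of a listed thing).
The state is a dict: "clock": time; "joints": joint angles; "joint_vel": joint speeds; "joint_efforts": joint torques, N m; "position": TCP position; "ee_rot": TCP orientation; "contact_force": force on the tool from outside, world axes, zero at the start; "wrist_torque": the same for the moment, N m; "gripper_width": finger opening in mm.
Only numpy, scipy, OpenCV 4.12 (cv2) and the standard library are available. Lean on these libraries where they do the work, as an engineer would, in place of code of your own. Each camera call takes 0.05 s, during which the arm holds its last target.

## Working session

There is one attempt and no reset: what is moved stays moved. The work goes in short steps, Python scripts to look and compute and a tool call to move; the robot and the scene stay as the last step left them, time stands still between calls to the robot, and variables do not carry over. Pictures are saved under pics/ and viewed, and the job is handed in when it is done.

Besides the shell and the picture viewer there is one more tool, called after "Call:" as name([rows], argument=value, ...), one row to a line, values as JSON. apply_moves: Moves the arm, as the interface text tells. Its arguments: {"type":"object","properties":{"steps":{"type":"array"}},"required":["steps"]}

```bash
ls; mkdir -p pics; python3 - <<'E'
from bench import telemetry,get_image,arm
import cv2
s=telemetry.read_state()
for k,v in s.items(): print(k,v)
for n in("top","side"):
    p=get_image(n); cv2.imwrite(f"pics/{n}0.png",p["frame"]); print(n,{k:p[k] for k in p if k!="frame"})
E
```

```text
pics
clock 0.0
joints [ 1.46860779e+00  3.85573029e-01  6.59739780e-03 -5.21999962e-04
 -1.19396355e+00 -2.58582214e-01]
joint_vel [ 0.00025133 -0.00272102  0.0002044   0.0004989   0.00119002 -0.0022128 ]
joint_efforts [ 5.63470658e-04 -3.92281079e+01  1.88400882e+01  4.18611601e+00
 -4.57308037e-03  1.80741907e-06]
position [220.41739093 584.2654932  252.19703162]
ee_rot [-5.68693041e-01  8.22549098e-01 -6.56872729e-04 -8.80524371e-04]
contact_force [ 0.21694728 -0.33391133  0.13329388]
wrist_torque [-0.01483777 -0.00099435  0.00630939]
gripper_width 85.80406431480554
top {'fx': 616.9665084379469, 'fy': 616.9665084379469, 'cx': 321.42326876327195, 'cy': 242.05450239282294, 'origin': array([ 155.58579992,   31.3390097 , 1694.00776781]), 'orientation': array([-0.70072329,  0.70611616, -0.07367362,  0.07042051]), 'shot': 1}
side {'fx': 457.02096656470826, 'fy': 457.02096656470826, 'cx': 311.6781983885559, 'cy': 240.0150012108387, 'origin': array([121.2856474 , 590.64407884, 790.51310798]), 'orientation': array([-0.25298404,  0.8935555 , -0.35475195,  0.10820671]), 'shot': 2}
```

View pics/top0.png

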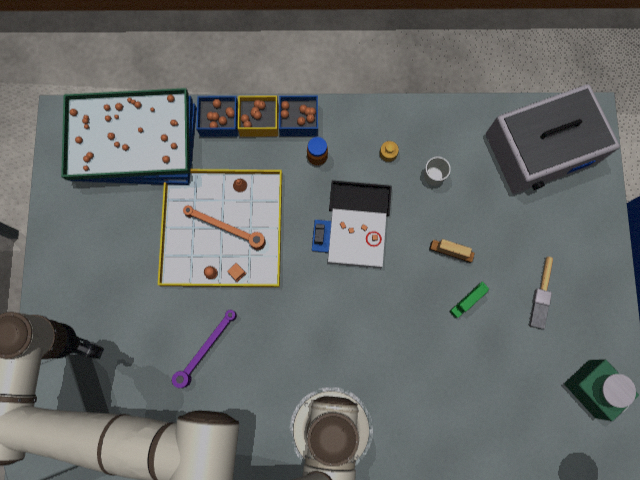

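View pics/side0.png

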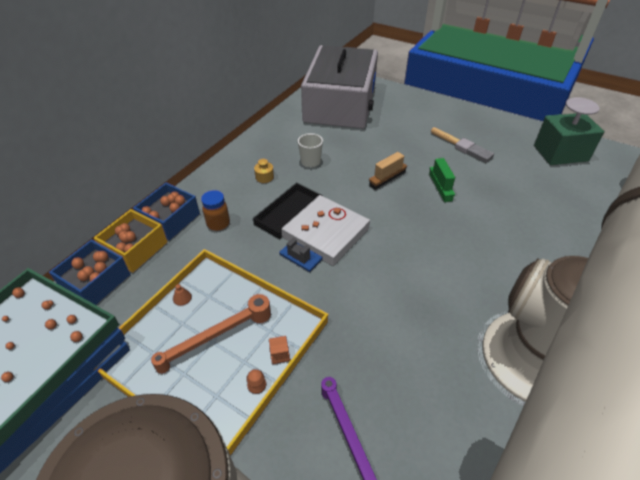

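The copper lever lies in the yellow tray, hub at (257,240) and eye at (187,211) in the top view. A purple look-alike is at (205,350). The scraper is at (453,250) and a green look-alike at (469,300). The fixture is at about (358,225), with its trough toward the top of the image (+x) and the four nubs at (343,226), (351,230), (364,228) and (374,238).

```bash
cat > h.py <<'E'
import numpy as np, cv2
from scipy.spatial.transform import Rotation as R
def ray(p,u,v):
    d=R.from_quat(p["orientation"]).apply([(u-p["cx"])/p["fx"],(v-p["cy"])/p["fy"],1]); return np.array(p["origin"]),d
def atz(p,u,v,z):
    o,d=ray(p,u,v); return o+d*(z-o[2])/d[2]
def proj(p,X):
    c=R.from_quat(p["orientation"]).inv().apply(np.array(X)-p["origin"]); return np.array([c[0]/c[2]*p["fx"]+p["cx"],c[1]/c[2]*p["fy"]+p["cy"]])
E
python3 - <<'E'
from bench import get_image,nets
from h import *
np.set_printoptions(precision=1,suppress=True)
t=get_image("top"); s=get_image("side")
for n in["fixture","hub_mark","vee_rest","trough","scraper","nub0","nub1","nub2","nub3","tray","lever_balance","lever_hub","lever_eye","bell","finial","plinth","jar","cup","weight"]:
  for p,m in((t,"T"),(s,"S")):
    r=nets.pinpoint(p,n)
    print(n,m,[(np.array(x["xyz"]),round(x["confidence"],2)) for x in r[:4]])
for n,z in(("scraper",66),("lever",34)):
  for r in nets.outline_of(t,n)[:3]:
    m=r["pixels"]; ys,xs=np.nonzero(m)
    (c,wh,a)=cv2.minAreaRect(np.c_[xs,ys].astype(np.float32))
    print(n,r["confidence"],c,wh,a,t["frame"][m].mean(0))
f=t["frame"]
cv2.imwrite("pics/c1.png",cv2.resize(f[170:275,300:500],None,fx=4,fy=4,interpolation=2))
cv2.imwrite("pics/c2.png",cv2.resize(f[160:300,150:300],None,fx=4,fy=4,interpolation=2))
np.save("top0.npy",t,allow_pickle=True)
E
```

```text
fixture T [(array([510. , -78.2,   1.9]), 0.87), (array([535.1, 264.7,  25.4]), 0.72), (array([506.2, 198.3,   2.5]), 0.58)]
fixture S [(array([510.9, -73. ,  -1.6]), 0.88), (array([ 506.3, -125.3,   35.6]), 0.52)]
hub_mark T [(array([ 507.1, -123.7,   31.3]), 0.85), (array([417.2, 328.8,   5.3]), 0.4), (array([ 762.7, -173.3,    0.3]), 0.33)]
hub_mark S [(array([ 507.1, -124.4,   33.9]), 0.65), (array([533.7, 265.6,   3.3]), 0.22)]
vee_rest T [(array([521.3,  28.9,  40.5]), 0.7), (array([530. , -58.2,  29.7]), 0.2)]
vee_rest S [(array([522.8,  24.7,  35.1]), 0.7), (array([545.9, 303.1,  -3.2]), 0.67)]
trough T [(array([628.1, -85.2,   2.9]), 0.57)]
trough S [(array([630.7, -93.1,   3.2]), 0.8)]
scraper T [(array([ 342.2, -382.7,    3. ]), 0.95), (array([ 472.4, -340.8,    1.1]), 0.71), (array([ 699.4, -303.8,    0.5]), 0.22)]
scraper S [(array([ 470.9, -338.1,    2.9]), 0.82), (array([ 342.4, -381.3,   -0.8]), 0.57), (array([ 765.3, -175.1,    3.1]), 0.37), (array([530.6, 263.7,  27.1]), 0.28)]
nub0 T [(array([528.4, -61. ,  28.1]), 0.47), (array([ 515.3, -126. ,   23.3]), 0.43), (a
[... 2675 characters left out ...]
764.6, -174.5,    1.1]), 0.78), (array([625.2, -85.3,   3.1]), 0.56)]
weight S [(array([ 765.3, -177.4,    3.5]), 0.56)]
scraper 0.89 (469.0397033691406, 300.54510498046875) (11.861274719238281, 44.862640380859375) 48.6522216796875 [ 59.5 112.7  44.1]
scraper 0.69 (452.3396301269531, 249.3113250732422) (45.054256439208984, 14.972299575805664) 15.945395469665527 [ 66.8  99.1 122.6]
lever 0.9 (205.58497619628906, 350.31256103515625) (17.425559997558594, 95.5276870727539) 39.62900161743164 [118.   54.2  93.6]
lever 0.58 (224.8985595703125, 225.67874145507812) (90.82563018798828, 17.47715187072754) 25.88702392578125 [ 76.1 100.  146.2]
lever 0.22 (240.0, 185.0) (12.0, 12.0) 90.0 [41.  58.  95.7]
```

View pics/c1.png

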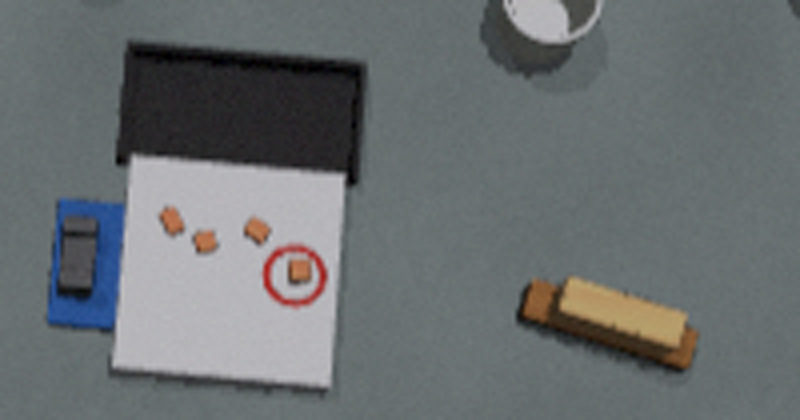

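View pics/c2.png

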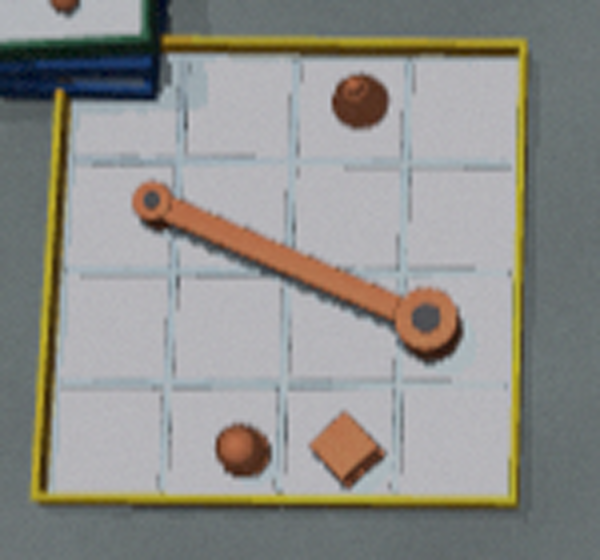

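The crops confirm the choice: the tan scraper with the wooden grip, and the copper lever lying alone in the tray. I'll refine the poses by fitting silhouettes in both views.

```bash
cat > fit.py <<'E'
from h import *
from scipy.optimize import minimize
def box(x0,x1,y0,y1,z0,z1): return np.array([[x,y,z] for x in(x0,x1) for y in(y0,y1) for z in(z0,z1)],float)
def cyl(cx,cy,r,z0,z1):
    a=np.linspace(0,2*np.pi,40,endpoint=False); return np.array([[cx+r*np.cos(t),cy+r*np.sin(t),z] for t in a for z in(z0,z1)])
SCR=[box(-12,12,-60,60,0,16),box(-14,14,-60,60,16,26),box(-13,13,-42.5,42.5,26,66)]
LEV=[cyl(-73,0,22,0,44),cyl(137,0,14,0,36),box(-73,137,-9,9,18,34)]
PAD=[box(-75,75,-75,75,30,30)]
def render(p,parts,x,y,yaw,z,S=4):
    m=np.zeros((480*S,640*S),np.uint8); r=R.from_euler("z",yaw)
    Rc=R.from_quat(p["orientation"]).inv()
    for b in parts:
        c=Rc.apply(r.apply(b)+[x,y,z]-p["origin"]); uv=np.c_[c[:,0]/c[:,2]*p["fx"]+p["cx"]+.5,c[:,1]/c[:,2]*p["fy"]+p["cy"]+.5]*S
        cv2.fillConvexPoly(m,cv2.convexHull(uv.astype(np.float32)).round().astype(np.int32),1)
    return cv2.resize(m.astype(np.float32),(640,480),interpolation=cv2.INTER_AREA)
def fit(views,parts,x0,z=0):
    def cost(v):
        c=0
        for p,M in views:
            r=render(p,parts,v[0],v[1],v[2]/50,z); M=M.astype(np.float32); c+=np.abs(r-M).sum()/M.sum()
        return c
    best=None
    b=np.array([x0[0],x0[1],x0[2]*50]);
    for k in range(3):
        s=np.vstack([b]+[b+6/(k+1)*e for e in np.eye(3)])
        o=minimize(cost,b,method="Nelder-Mead",options=dict(initial_simplex=s,maxiter=120,xatol=.05)); b=o.x
    return b[0],b[1],b[2]/50,o.fun
E
python3 - <<'E'
from bench import get_image,nets
from fit import *
np.set_printoptions(precision=2,suppress=True)
t=get_image("top"); s=get_image("side")
def pick(p,lab,X):
    best=None
    for r in nets.outline_of(p,lab):
        ys,xs=np.nonzero(r["pixels"]); d=np.hypot(*(np.array([xs.mean(),ys.mean()])-proj(p,X)))
        if best is None or d<best[0]: best=(d,r["pixels"],r["confidence"])
    return (p,best[1]),best[0],best[2]
for lab,parts,x0,z in(("scraper",SCR,(471,-340,-.3),0),("lever",LEV,(534,265,1.14),5)):
    vs=[pick(p,lab,(x0[0],x0[1],25)) for p in(t,s)]
    print(lab,[(v[1:],) for v in vs])
    for sel in([vs[0]],[vs[1]],vs): print(np.array(fit([v[0] for v in sel],parts,x0,z)))
# pad by corners top
q=np.array([atz(t,300+(a+.5)/4-.5,170+(b+.5)/4-.5,30) for a,b in((130,155),(346,172),(330,386),(112,370))])
print(q,q.mean(0), np.arctan2(*( (q[0]+q[3]-q[1]-q[2])[:2])) , np.linalg.norm(q-np.roll(q,1,0),axis=1))
# bright pad mask
for p in(t,s):
    f=p["frame"].astype(int); m=(f.min(2)>140)
    n,l,st,c=cv2.connectedComponentsWithStats(m.astype(np.uint8)); u,v=proj(p,(511,-75,30)).round().astype(int)
    k=l[v,u]; print("pad comp",k,st[k],c[k])
    M=cv2.morphologyEx((l==k).astype(np.uint8),cv2.MORPH_CLOSE,np.ones((19,19)))
    print(np.array(fit([(p,M)],PAD,(511,-75,-.06),0)))
E
```

```text
scraper [((np.float64(1.8818846434932395), 0.77),), ((np.float64(54.26009525920333), 0.74),)]
[ 474.65 -337.27   -0.31    0.07]
[ 451.6  -350.92    0.34    1.59]
[ 474.95 -337.54   -0.29    2.16]
lever [((np.float64(6.173588386849862), 0.91),), ((np.float64(13.505889195888647), 0.83),)]
[535.24 268.34   1.14   0.11]
[534.78 264.04   1.15   0.15]
[534.99 266.75   1.15   0.28]
[[ 595.64   -8.34   30.  ]
 [ 582.36 -158.49   30.  ]
 [ 431.65 -143.13   30.  ]
 [ 443.84    5.73   30.  ]] [513.37 -76.06  30.  ] 0.08496892325452346 [152.45 150.73 151.5  149.35]
pad comp 45 [ 328  209   58   58 2559] [355.82 237.83]
[513.54 -75.68  -0.1    0.02]
pad comp 13 [ 283  196   87   61 2576] [325.84 226.09]
[512.08 -79.98  -0.1    0.03]
```

```bash
cat > go.py <<'E'
import sys
from h import *
from bench import telemetry
def go(x,y,z,yaw):
    s=telemetry.read_state(); r=R.from_quat(s["ee_rot"]); c,n=np.cos(yaw),np.sin(yaw)
    T=R.from_matrix(np.array([[c,n,0],[n,-c,0],[0,0,-1]]))
    d=r.inv().apply(np.array([x,y,z])-s["position"])/10; w=(r.inv()*T).as_rotvec()
    X=r.as_matrix()[:,0]
    print("t",s["clock"],"pos",s["position"].round(1),"yaw",round(np.arctan2(X[1],X[0]),3),"F",s["contact_force"].round(1),"w",round(s["gripper_width"],1),"j",s["joints"].round(2))
    print("xyz",d.round(2),"rot",w.round(3),"rows",np.linalg.norm(d)/4.17,np.degrees(np.linalg.norm(w))/7.16)
a=[float(v) for v in sys.argv[1:]]
for i in range(0,len(a),4): go(*a[i:i+4])
E
python3 go.py 480 150 250 -2.7  473 -338 250 -3.44
```

```text
t 2.5 pos [220.6 584.8 253.3] yaw -1.932 F [-0.5  0.4 -0.5] w 85.5 j [ 1.47  0.38  0.01  0.   -1.19 -0.26]
xyz [ 31.52 -39.62   0.33] rot [0.    0.    0.768] rows 12.140729249672265 6.148873265269065
t 2.5 pos [220.6 584.8 253.3] yaw -1.932 F [-0.5  0.4 -0.5] w 85.5 j [ 1.47  0.38  0.01  0.   -1.19 -0.26]
xyz [ 77.42 -56.19   0.33] rot [0.    0.    1.508] rows 22.94142440299027 12.07050410583988
```

Call:
apply_moves([
  {"hand": 1,"xyz": [31.5,-39.6,0.3],"delta_rot": [0,0,0.77]},
  {"hand": 1,"xyz": [31.5,-39.6,0.3],"delta_rot": [0,0,0.77]},
  {"hand": 1,"xyz": [31.5,-39.6,0.3],"delta_rot": [0,0,0.77]},
  {"hand": 1,"xyz": [31.5,-39.6,0.3],"delta_rot": [0,0,0.77]},
  {"hand": 1,"xyz": [31.5,-39.6,0.3],"delta_rot": [0,0,0.77]},
  {"hand": 1,"xyz": [31.5,-39.6,0.3],"delta_rot": [0,0,0.77]},
  {"hand": 1,"xyz": [31.5,-39.6,0.3],"delta_rot": [0,0,0.77]},
  {"hand": 1,"xyz": [31.5,-39.6,0.3],"delta_rot": [0,0,0.77]},
  {"hand": 1,"xyz": [31.5,-39.6,0.3],"delta_rot": [0,0,0.77]},
  {"hand": 1,"xyz": [31.5,-39.6,0.3],"delta_rot": [0,0,0.77]},
  {"hand": 1,"xyz": [31.5,-39.6,0.3],"delta_rot": [0,0,0.77]},
  {"hand": 1,"xyz": [31.5,-39.6,0.3],"delta_rot": [0,0,0.77]},
])

```text
clock: 3.5
position: [477.5, 153.5, 250.8]
ee_rot: [-0.218, 0.976, 0.0, 0.001]
contact_force: [0.0, 0.9, -0.7]
gripper_width: 85.2
```

```bash
python3 go.py 473 -338 200 -3.44
```

```text
t 3.5 pos [477.5 153.5 250.8] yaw -2.701 F [ 0.   0.9 -0.7] w 85.2 j [ 0.64  0.18 -0.29  0.   -1.1  -0.2 ]
xyz [ 21.37 -44.27   5.05] rot [0.001 0.001 0.739] rows 11.85080483085664 5.912108000438681
```

Call:
apply_moves([
  {"hand": 1,"xyz": [21.4,-44.3,5],"delta_rot": [0,0,0.74]},
  {"hand": 1,"xyz": [21.4,-44.3,5],"delta_rot": [0,0,0.74]},
  {"hand": 1,"xyz": [21.4,-44.3,5],"delta_rot": [0,0,0.74]},
  {"hand": 1,"xyz": [21.4,-44.3,5],"delta_rot": [0,0,0.74]},
  {"hand": 1,"xyz": [21.4,-44.3,5],"delta_rot": [0,0,0.74]},
  {"hand": 1,"xyz": [21.4,-44.3,5],"delta_rot": [0,0,0.74]},
  {"hand": 1,"xyz": [21.4,-44.3,5],"delta_rot": [0,0,0.74]},
  {"hand": 1,"xyz": [21.4,-44.3,5],"delta_rot": [0,0,0.74]},
  {"hand": 1,"xyz": [21.4,-44.3,5],"delta_rot": [0,0,0.74]},
  {"hand": 1,"xyz": [21.4,-44.3,5],"delta_rot": [0,0,0.74]},
  {"hand": 1,"xyz": [21.4,-44.3,5],"delta_rot": [0,0,0.74]},
  {"hand": 1,"xyz": [21.4,-44.3,5],"delta_rot": [0,0,0.74]},
])

```text
clock: 4.5
position: [471.5, -339.2, 200.2]
ee_rot: [0.15, 0.989, -0.0, 0.0]
contact_force: [1.4, -0.0, -0.1]
gripper_width: 85.3
```

```bash
python3 go.py 473 -338 58 -3.44
```

```text
t 4.5 pos [ 471.5 -339.2  200.2] yaw 2.841 F [ 1.4 -0.  -0.1] w 85.3 j [-0.34  0.35 -0.18  0.   -1.04  0.04]
xyz [-0.11  0.16 14.22] rot [-0.     0.    -0.002] rows 3.4097096294177076 0.01989847376449823
```

Call:
apply_moves([
  {"hand": 1,"xyz": [0,0.1,3],"delta_rot": [0,0,0]},
  {"hand": 1,"xyz": [0,0.1,6],"delta_rot": [0,0,0]},
  {"hand": 1,"xyz": [0,0.1,9],"delta_rot": [0,0,0]},
  {"hand": 1,"xyz": [0,0.1,11.5],"delta_rot": [0,0,0]},
  {"hand": 1,"xyz": [0,0.1,13.2],"delta_rot": [0,0,0]},
  {"hand": 1,"xyz": [0,0.1,14.2],"delta_rot": [0,0,0]},
  {"hand": 1,"xyz": [0,0.1,14.2],"delta_rot": [0,0,0]},
])

```text
clock: 5.08
position: [471.0, -335.1, 56.1]
ee_rot: [0.15, 0.989, 0.001, -0.002]
contact_force: [-0.8, 1.3, 1.1]
gripper_width: 85.7
```

```bash
python3 go.py 473 -338 58 -3.44; python3 - <<'E'
from bench import get_image
import cv2
p=get_image("side")["frame"]; cv2.imwrite("pics/s1.png",cv2.resize(p[100:260,330:530],None,fx=4,fy=4,interpolation=2)[:600,:800])
E
```

```text
t 5.0833 pos [ 471.  -335.1   56.1] yaw 2.841 F [-0.8  1.3  1.1] w 85.7 j [-0.34  0.52 -0.34 -0.   -0.72  0.04]
xyz [-0.28 -0.21 -0.19] rot [ 0.    -0.005 -0.002] rows 0.09566830406099516 0.04016252641177826
```

View pics/s1.png

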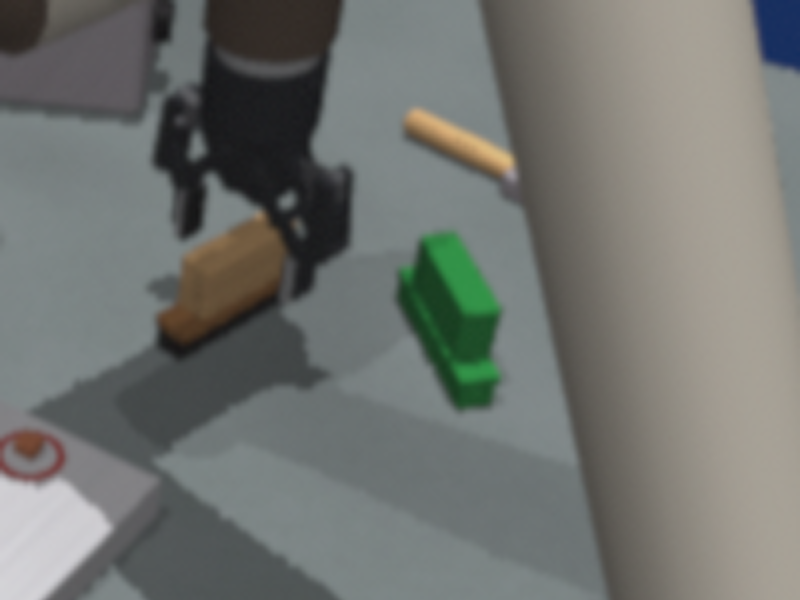

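The crop shows the jaws straddling the tan grip at about (240,250), with the green look-alike clear at (450,320). I'll close now.

Call:
apply_moves([
  {"hand": 0,"xyz": [0,0,0],"delta_rot": [0,0,0]},
  {"hand": 0,"xyz": [0,0,0],"delta_rot": [0,0,0]},
  {"hand": 0,"xyz": [0,0,0],"delta_rot": [0,0,0]},
  {"hand": 0,"xyz": [0,0,0],"delta_rot": [0,0,0]},
  {"hand": 0,"xyz": [0,0,0],"delta_rot": [0,0,0]},
  {"hand": 0,"xyz": [0,0,0],"delta_rot": [0,0,0]},
  {"hand": 0,"xyz": [0,0,0],"delta_rot": [0,0,0]},
  {"hand": 0,"xyz": [0,0,0],"delta_rot": [0,0,0]},
  {"hand": 0,"xyz": [0,0,0],"delta_rot": [0,0,0]},
])

```text
clock: 5.88
position: [473.1, -336.0, 59.4]
ee_rot: [0.149, 0.989, -0.0, 0.001]
contact_force: [0.3, 0.7, 5.8]
gripper_width: 25.4
```

```bash
python3 go.py 473 -338 58 -3.44; sleep 0; python3 go.py 473 -338 130 -3.44
```

```text
t 5.8833 pos [ 473.1 -336.    59.4] yaw 2.842 F [0.3 0.7 5.8] w 25.4 j [-0.34  0.52 -0.33  0.   -0.72  0.04]
xyz [-0.05 -0.2   0.14] rot [-0.     0.002 -0.001] rows 0.059672468323531014 0.02068869953423966
t 5.8833 pos [ 473.1 -336.    59.4] yaw 2.842 F [0.3 0.7 5.8] w 25.4 j [-0.34  0.52 -0.33  0.   -0.72  0.04]
xyz [-0.07 -0.2  -7.06] rot [-0.     0.002 -0.001] rows 1.693370909907198 0.02068869953423966
```

```bash
cat > cmd.py <<'E'
# commanded-pose bookkeeping: moves.txt lines: x y z wx wy wz (final row of each call)
import sys
from h import *
def pose():
    p=np.array([220.606,584.75,253.312]); 
    c,n=np.cos(-1.9324),np.sin(-1.9324); r=R.from_matrix(np.array([[c,n,0],[n,-c,0],[0,0,-1]]))
    for l in open("moves.txt"):
        v=np.array(l.split(),float)
        if len(v)<6: continue
        p=p+r.apply(v[:3]*10); r=r*R.from_rotvec(v[3:])
    return p,r
def go(x,y,z,yaw):
    p,r=pose(); c,n=np.cos(yaw),np.sin(yaw); T=R.from_matrix(np.array([[c,n,0],[n,-c,0],[0,0,-1]]))
    d=r.inv().apply(np.array([x,y,z])-p)/10; w=(r.inv()*T).as_rotvec()
    print("to",x,y,z,yaw,"xyz",d.round(2),"rot",w.round(3),"rows %.1f %.1f"%(np.linalg.norm(d)/4.17,np.degrees(np.linalg.norm(w))/7.16))
if __name__=="__main__":
    from bench import telemetry
    p,r=pose(); s=telemetry.read_state(); X=r.as_matrix()[:,0]
    print("cmd",p.round(1),round(np.arctan2(X[1],X[0]),3),"meas",s["position"].round(1),"roterr",(r.inv()*R.from_quat(s["ee_rot"])).as_rotvec().round(3),"F",s["contact_force"].round(1),"w",round(s["gripper_width"],1),"t",round(s["clock"],2),"j6",s["joints"][5].round(2))
    a=[float(v) for v in sys.argv[1:]]
    for i in range(0,len(a),4): go(*a[i:i+4])
E
cat > moves.txt <<'E'
31.5 -39.6 0.3 0 0 0.77
21.4 -44.3 5 0 0 0.74
0 0.1 14.2 0 0 0
E
python3 cmd.py 472 -338 138 -3.44
```

```text
cmd [ 474.5 -341.    58.3] 2.841 meas [ 473.1 -336.    59.4] roterr [ 0.    -0.002 -0.001] F [0.3 0.7 5.8] w 25.4 t 5.88 j6 0.04
to 472.0 -338.0 138.0 -3.44 xyz [ 0.33  0.21 -7.97] rot [ 0.     0.    -0.002] rows 1.9 0.0
```

Call:
apply_moves([
  {"hand": 0,"xyz": [0,0,-1.5],"delta_rot": [0,0,0]},
  {"hand": 0,"xyz": [0,0,-4],"delta_rot": [0,0,0]},
  {"hand": 0,"xyz": [0,0,-7],"delta_rot": [0,0,0]},
  {"hand": 0,"xyz": [0,0,-8],"delta_rot": [0,0,0]},
  {"hand": 0,"xyz": [0,0,-8],"delta_rot": [0,0,0]},
])

```text
clock: 6.3
position: [473.3, -336.0, 140.4]
ee_rot: [0.149, 0.989, -0.0, 0.002]
contact_force: [0.8, -0.3, -3.9]
gripper_width: 25.4
```

```bash
sed -i 's/-1.9324/-1.9319/g' cmd.py; echo "0 0 -8 0 0 0">>moves.txt; python3 cmd.py 458 -75 138.3 -3.237;python3 go.py 458 -75 138.3 -3.237; python3 - <<'E'
from bench import get_image
import cv2
p=get_image("side")["frame"]; cv2.imwrite("pics/s2.png",cv2.resize(p[100:250,330:530],None,fx=4,fy=4,interpolation=2)[:600,:800])
E
```

```text
cmd [ 475.  -340.8  138.3] 2.841 meas [ 473.3 -336.   140.4] roterr [ 0.    -0.005 -0.   ] F [ 0.8 -0.3 -3.9] w 25.4 t 6.3 j6 0.04
to 458.0 -75.0 138.3 -3.237 xyz [ 9.49 24.89  0.  ] rot [ 0.     0.    -0.205] rows 6.4 1.6
t 6.3 pos [ 473.3 -336.   140.4] yaw 2.842 F [ 0.8 -0.3 -3.9] w 25.4 j [-0.34  0.41 -0.26  0.   -0.9   0.04]
xyz [ 9.17 24.48  0.16] rot [-0.001  0.005 -0.205] rows 6.27026142567535 1.6379566453394534
```

View pics/s2.png

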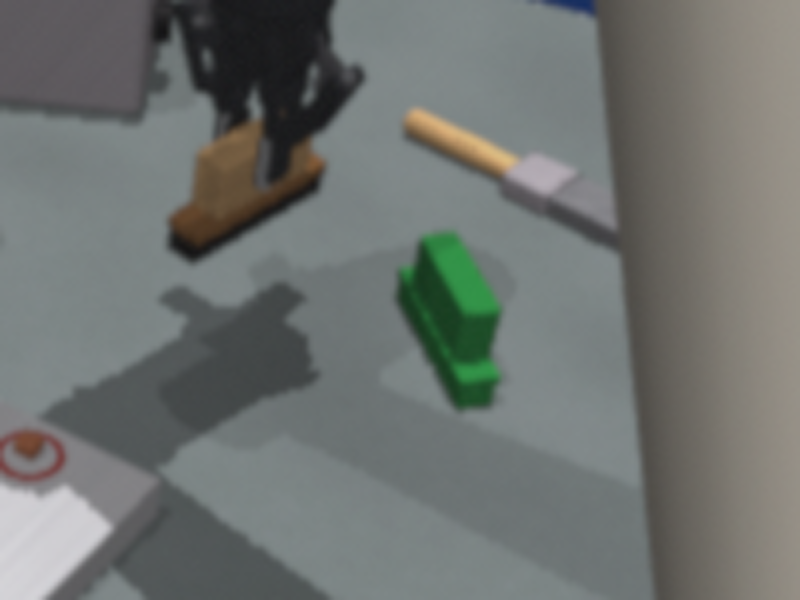

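The scraper is held upright and clear of the table, near (250,190) in the crop. Next I'll move to the near side of the pad.

Call:
apply_moves([
  {"hand": 0,"xyz": [3,8,0],"delta_rot": [0,0,-0.07]},
  {"hand": 0,"xyz": [5,13,0],"delta_rot": [0,0,-0.14]},
  {"hand": 0,"xyz": [7,18,0],"delta_rot": [0,0,-0.205]},
  {"hand": 0,"xyz": [8.3,22,0],"delta_rot": [0,0,-0.205]},
  {"hand": 0,"xyz": [9.3,24.7,0],"delta_rot": [0,0,-0.205]},
  {"hand": 0,"xyz": [9.3,24.7,0],"delta_rot": [0,0,-0.205]},
  {"hand": 0,"xyz": [9.3,24.7,0],"delta_rot": [0,0,-0.205]},
])

```text
clock: 6.93
position: [454.0, -68.6, 136.1]
ee_rot: [0.046, 0.999, 0.0, -0.002]
contact_force: [-0.2, -0.8, -2.5]
gripper_width: 25.2
```

```bash
echo "9.3 24.7 0 0 0 -0.205">>moves.txt; python3 cmd.py 458 -75 90 -3.237;python3 go.py 458 -75 90 -3.237; python3 - <<'E'
from bench import get_image
import cv2
for n,(a,b,c,d) in dict(side=(130,280,230,430),top=(160,310,280,480)).items():
  p=get_image(n)["frame"]; cv2.imwrite(f"pics/{n}3.png",cv2.resize(p[a:b,c:d],None,fx=4,fy=4,interpolation=2)[:600,:800])
E
```

```text
cmd [459.2 -77.4 138.3] 3.046 meas [454.  -68.6 136.1] roterr [-0.     0.005 -0.003] F [-0.2 -0.8 -2.5] w 25.2 t 6.93 j6 -0.3
to 458.0 -75.0 90.0 -3.237 xyz [0.14 0.23 4.83] rot [0. 0. 0.] rows 1.2 0.0
t 6.9333 pos [454.  -68.6 136.1] yaw 3.05 F [-0.2 -0.8 -2.5] w 25.2 j [ 0.2   0.24 -0.55 -0.   -0.79 -0.3 ]
xyz [-0.48 -0.6   4.61] rot [ 0.    -0.005  0.003] rows 1.1209222751055794 0.04690257155874715
```

View pics/side3.png

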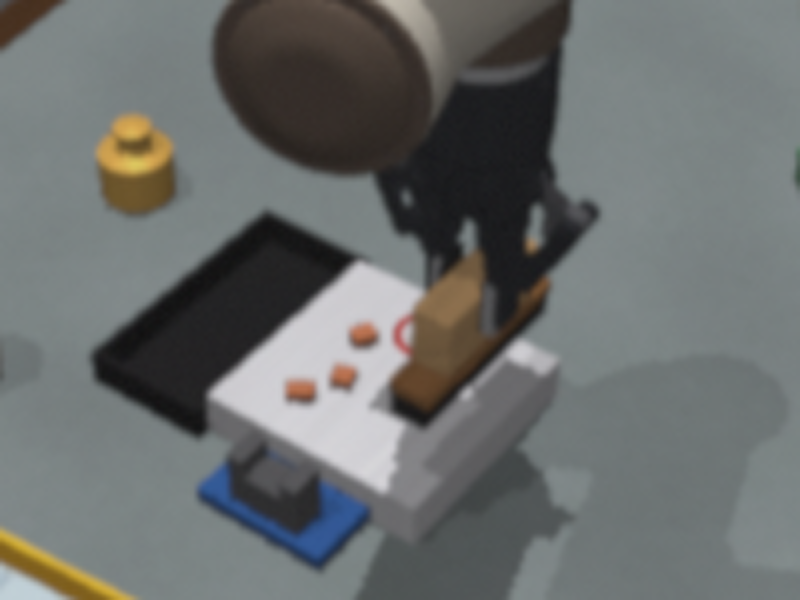

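View pics/top3.png

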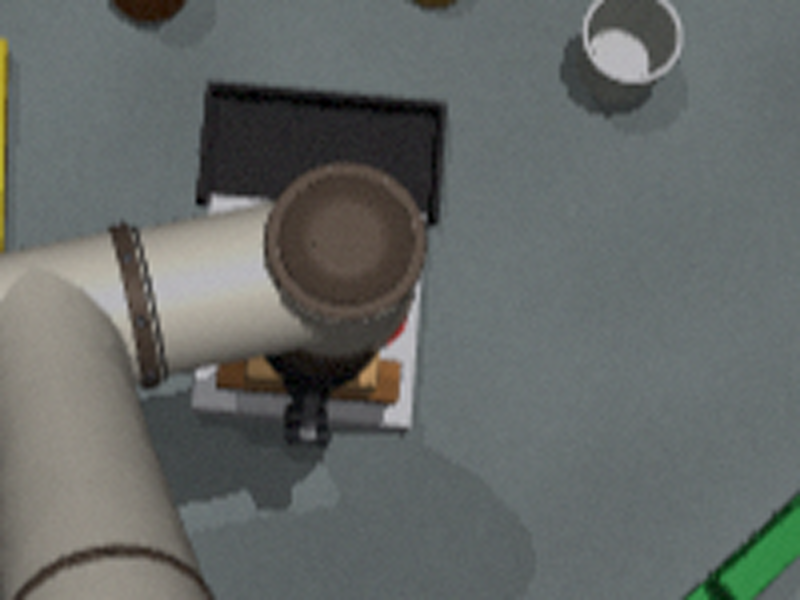

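```bash
python3 - <<'E'
from h import *
t=np.load("top0.npy",allow_pickle=True).item()
for a,b in((218,388),(218,362),(400,403),(400,376)):
    print([atz(t,280+(a+.5)/4-.5,160+(b+.5)/4-.5,z).round(1) for z in(96,106)])
E
python3 cmd.py
```

```text
[array([447. , -10.5,  96. ]), array([445.1, -10.3, 106. ])]
[array([464.4, -10.7,  96. ]), array([462.5, -10.5, 106. ])]
[array([ 436.1, -130.1,   96. ]), array([ 434.3, -129.1,  106. ])]
[array([ 454.1, -130.6,   96. ]), array([ 452.2, -129.5,  106. ])]
cmd [459.2 -77.4 138.3] 3.046 meas [454.5 -69.9 136.3] roterr [ 0.     0.005 -0.004] F [ 0.6  0.8 -3. ] w 24.6 t 7.03 j6 -0.29
```

```bash
python3 go.py 457 -74.7 100 -3.237
```

```text
t 7.0333 pos [454.5 -69.9 136.3] yaw 3.051 F [ 0.6  0.8 -3. ] w 24.6 j [ 0.2   0.24 -0.54 -0.   -0.79 -0.29]
xyz [-0.3  -0.46  3.63] rot [-0.    -0.005  0.004] rows 0.8803187443247313 0.05051367678919509
```

Call:
apply_moves([
  {"hand": 0,"xyz": [-0.3,-0.5,1.5],"delta_rot": [0,0,0.004]},
  {"hand": 0,"xyz": [-0.3,-0.5,3],"delta_rot": [0,0,0.004]},
  {"hand": 0,"xyz": [-0.3,-0.5,3.6],"delta_rot": [0,0,0.004]},
  {"hand": 0,"xyz": [-0.3,-0.5,3.6],"delta_rot": [0,0,0.004]},
  {"hand": 0,"xyz": [-0.3,-0.5,3.6],"delta_rot": [0,0,0.004]},
  {"hand": 0,"xyz": [-0.3,-0.5,3.6],"delta_rot": [0,0,0.004]},
])

```text
clock: 7.53
position: [459.1, -77.8, 102.5]
ee_rot: [0.05, 0.999, -0.0, 0.0]
contact_force: [-0.5, 0.5, -2.2]
gripper_width: 25.0
```

```bash
echo "-.3 -.5 3.6 0 0 0.004">>moves.txt; python3 cmd.py; python3 go.py 457 -74.7 90 -3.237;python3 - <<'E'
from bench import get_image
import cv2
for n,(a,b,c,d) in dict(side=(130,280,230,430)).items():
  p=get_image(n)["frame"]; cv2.imwrite(f"pics/{n}4.png",cv2.resize(p[a:b,c:d],None,fx=4,fy=4,interpolation=2)[:600,:800])
E
python3 cmd.py
```

```text
cmd [461.7 -82.7 102.3] 3.042 meas [459.1 -77.8 102.5] roterr [ 0. -0.  0.] F [-0.5  0.5 -2.2] w 25.0 t 7.53 j6 -0.28
t 7.5333 pos [459.1 -77.8 102.5] yaw 3.042 F [-0.5  0.5 -2.2] w 25.0 j [ 0.18  0.3  -0.57  0.   -0.7  -0.28]
xyz [0.24 0.29 1.25] rot [-0.     0.    -0.004] rows 0.31187420412112854 0.03322363301022467
cmd [461.7 -82.7 102.3] 3.042 meas [459.3 -77.7 102.8] roterr [-0.    -0.001  0.   ] F [-1.3  0.5 -3. ] w 25.0 t 7.58 j6 -0.28
```

View pics/side4.png

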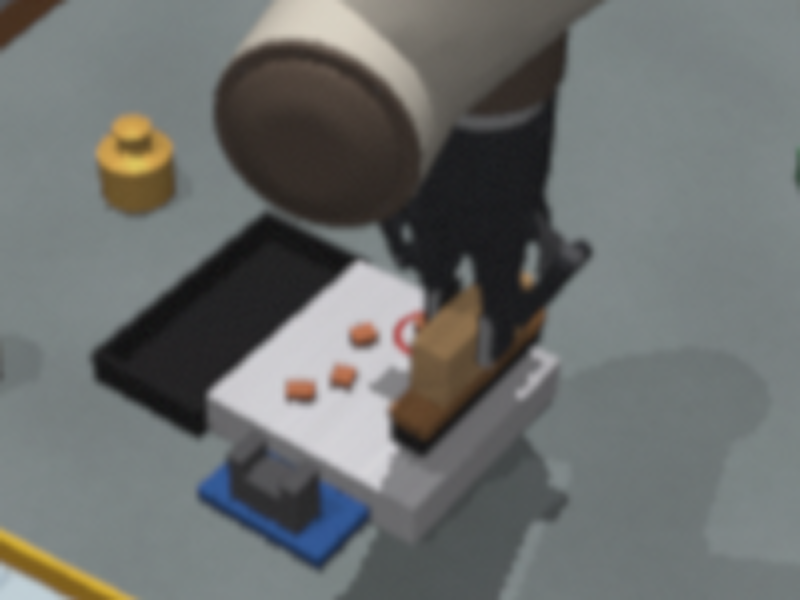

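Call:
apply_moves([
  {"hand": 0,"xyz": [0,0.28,0.5],"delta_rot": [0,0,0]},
  {"hand": 0,"xyz": [0,0.28,0.9],"delta_rot": [0,0,0]},
  {"hand": 0,"xyz": [0,0.28,1.2],"delta_rot": [0,0,0]},
  {"hand": 0,"xyz": [0,0.28,1.26],"delta_rot": [0,0,0]},
  {"hand": 0,"xyz": [0,0.28,1.26],"delta_rot": [0,0,0]},
  {"hand": 0,"xyz": [0,0.28,1.26],"delta_rot": [0,0,0]},
])

```text
clock: 8.08
position: [459.2, -74.6, 89.7]
ee_rot: [0.049, 0.999, -0.0, 0.0]
contact_force: [-1.1, 1.1, -3.1]
gripper_width: 25.1
```

```bash
echo "0 .28 1.26 0 0 0">>moves.txt; python3 cmd.py; python3 go.py 457 -74.7 90 -3.237;python3 - <<'E'
from bench import get_image
import cv2
for n,(a,b,c,d) in dict(side=(150,250,270,400)).items():
  p=get_image(n)["frame"]; cv2.imwrite(f"pics/{n}5.png",cv2.resize(p[a:b,c:d],None,fx=6,fy=6,interpolation=2)[:600,:800])
E
python3 go.py 583.4 -86.7 89.7 -3.237
```

```text
cmd [462.  -79.9  89.7] 3.042 meas [459.2 -74.6  89.7] roterr [ 0. -0. -0.] F [-1.1  1.1 -3.1] w 25.1 t 8.08 j6 -0.29
t 8.0833 pos [459.2 -74.6  89.7] yaw 3.043 F [-1.1  1.1 -3.1] w 25.1 j [ 0.19  0.32 -0.59  0.   -0.67 -0.29]
xyz [ 0.21 -0.03 -0.03] rot [-0.     0.    -0.003] rows 0.05257571134538245 0.02739901671732935
t 8.1333 pos [459.2 -74.6  89.8] yaw 3.043 F [-0.1 -0.3 -2.4] w 24.9 j [ 0.19  0.32 -0.59  0.   -0.67 -0.29]
xyz [-1.248e+01  2.000e-02  1.000e-02] rot [ 0.     0.    -0.004] rows 2.992853685113758 0.028145315650774435
```

View pics/side5.png

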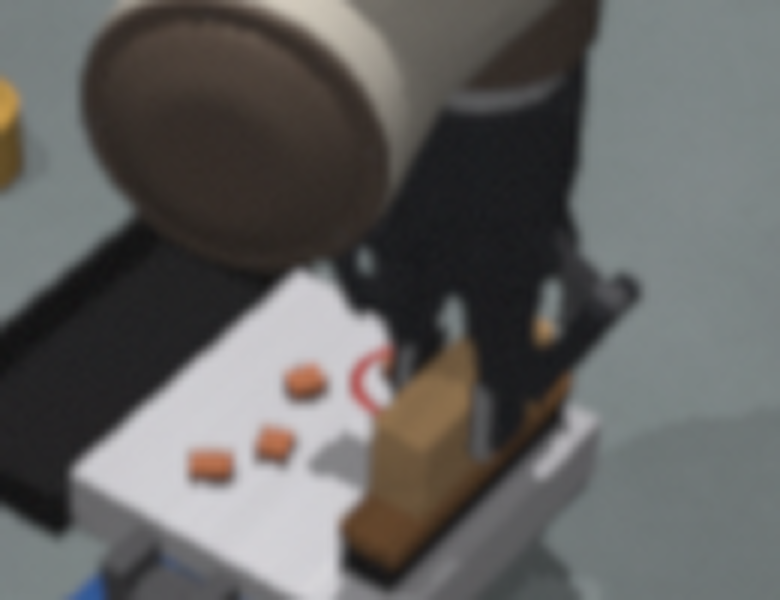

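The foot sits just above the pad behind all four nubs, with its left end at about (370,550) in the crop. Now I'll sweep slowly.

Call:
apply_moves([
  {"hand": 0,"xyz": [-0.3,0,0],"delta_rot": [0,0,0]},
  {"hand": 0,"xyz": [-0.8,0,0],"delta_rot": [0,0,0]},
  {"hand": 0,"xyz": [-1.3,0,0],"delta_rot": [0,0,0]},
  {"hand": 0,"xyz": [-1.9,0,0],"delta_rot": [0,0,0]},
  {"hand": 0,"xyz": [-2.5,0,0],"delta_rot": [0,0,0]},
  {"hand": 0,"xyz": [-3.1,0,0],"delta_rot": [0,0,0]},
  {"hand": 0,"xyz": [-3.7,0,0],"delta_rot": [0,0,0]},
  {"hand": 0,"xyz": [-4.3,0,0],"delta_rot": [0,0,0]},
  {"hand": 0,"xyz": [-4.9,0,0],"delta_rot": [0,0,0]},
  {"hand": 0,"xyz": [-5.5,0,0],"delta_rot": [0,0,0]},
  {"hand": 0,"xyz": [-6.1,0,0],"delta_rot": [0,0,0]},
  {"hand": 0,"xyz": [-6.5,0,0],"delta_rot": [0,0,0]},
])

```text
clock: 9.13
position: [524.6, -81.1, 89.6]
ee_rot: [0.049, 0.999, -0.0, 0.0]
contact_force: [-0.9, -0.6, -2.9]
gripper_width: 24.9
```

```bash
echo "-6.5 0 0 0 0 0">>moves.txt; python3 - <<'E'
from bench import get_image
import cv2
for n,(a,b,c,d) in dict(side=(150,250,230,360)).items():
  p=get_image(n)["frame"]; cv2.imwrite(f"pics/{n}6.png",cv2.resize(p[a:b,c:d],None,fx=6,fy=6,interpolation=2)[:600,:800])
E
python3 go.py 583.4 -86.7 89.7 -3.237
```

```text
t 9.1833 pos [525.3 -81.1  89.7] yaw 3.043 F [ 1.1 -1.2 -3.3] w 25.6 j [ 0.15  0.41 -0.43  0.   -0.73 -0.25]
xyz [-5.84  0.02  0.01] rot [-0.     0.001 -0.003] rows 1.3998754899074524 0.02813886999044746
```

View pics/side6.png

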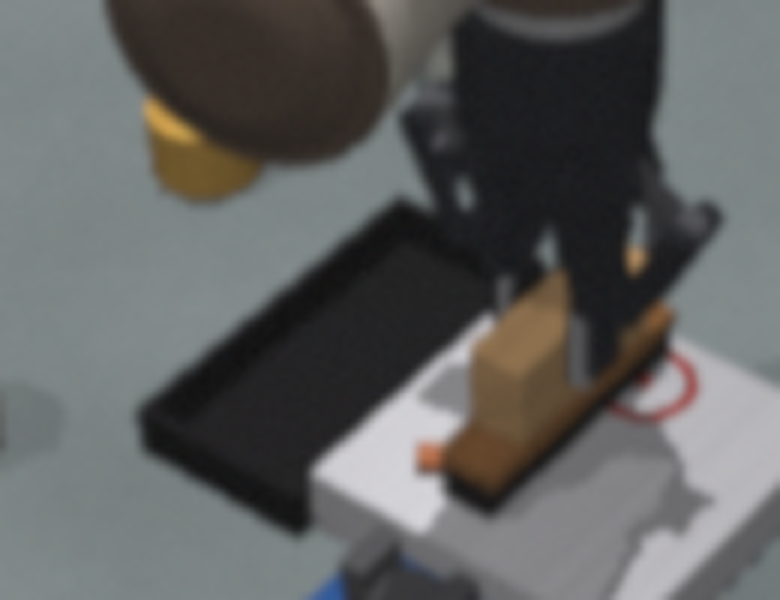

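```bash
python3 - <<'E'
from bench import get_image
from h import *
p=get_image("side"); f=p["frame"]
cv2.imwrite("pics/side7.png",cv2.resize(f[185:235,290:370],None,fx=10,fy=10,interpolation=2))
print(proj(p,(508.7,-121.8,30)), proj(p,(506,-125,38)))
E
```

```text
[335.8430211  213.81116751] [337.5553609  211.00915676]
```

View pics/side7.png

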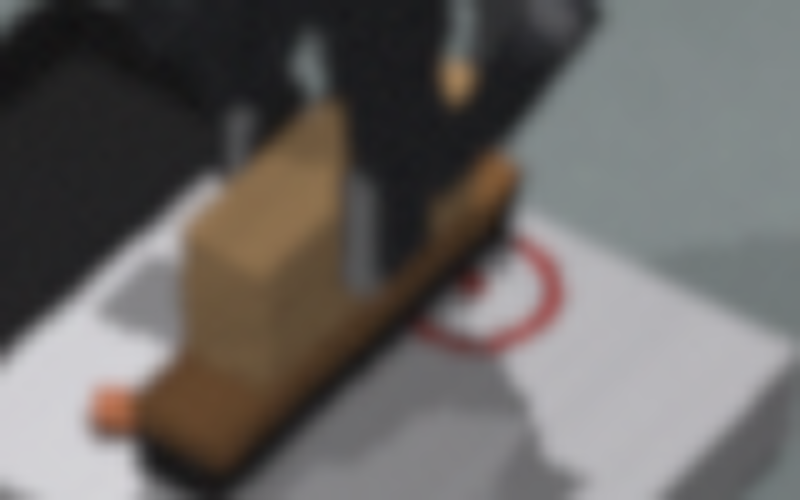

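The mark behind the foot at (470,285) is only the painted centre dot of the ring. The left nub rides ahead of the foot at (110,405). I'll continue the sweep.

Call:
apply_moves([
  {"hand": 0,"xyz": [-0.5,0,0],"delta_rot": [0,0,0]},
  {"hand": 0,"xyz": [-1,0,0],"delta_rot": [0,0,0]},
  {"hand": 0,"xyz": [-1.6,0,0],"delta_rot": [0,0,0]},
  {"hand": 0,"xyz": [-2.2,0,0],"delta_rot": [0,0,0]},
  {"hand": 0,"xyz": [-2.8,0,0],"delta_rot": [0,0,0]},
  {"hand": 0,"xyz": [-3.4,0,0],"delta_rot": [0,0,0]},
  {"hand": 0,"xyz": [-4,0,0],"delta_rot": [0,0,0]},
  {"hand": 0,"xyz": [-4.6,0,0],"delta_rot": [0,0,0]},
  {"hand": 0,"xyz": [-5.2,0,0],"delta_rot": [0,0,0]},
  {"hand": 0,"xyz": [-5.8,0,0],"delta_rot": [0,0,0]},
  {"hand": 0,"xyz": [-6.3,0,0],"delta_rot": [0,0,0]},
  {"hand": 0,"xyz": [-6.4,0,0],"delta_rot": [0,0,0]},
])

```text
clock: 10.23
position: [588.8, -87.4, 89.8]
ee_rot: [0.049, 0.999, -0.0, 0.001]
contact_force: [0.6, 0.1, -3.1]
gripper_width: 25.0
```

```bash
echo "-6.4 0 0 0 0 0">>moves.txt; python3 - <<'E'
from bench import get_image
import cv2
for n,(a,b,c,d) in dict(side=(150,250,230,360)).items():
  p=get_image(n)["frame"]; cv2.imwrite(f"pics/{n}8.png",cv2.resize(p[a:b,c:d],None,fx=6,fy=6,interpolation=2)[:600,:800])
E
python3 go.py 583.4 -86.7 89.7 -3.237
```

```text
t 10.2833 pos [588.3 -87.4  89.6] yaw 3.043 F [ 0.1 -0.6 -3. ] w 25.2 j [ 0.12  0.5  -0.27  0.   -0.8  -0.22]
xyz [ 0.49  0.02 -0.01] rot [ 0.     0.001 -0.004] rows 0.11842345037295933 0.029506568865019765
```

View pics/side8.png

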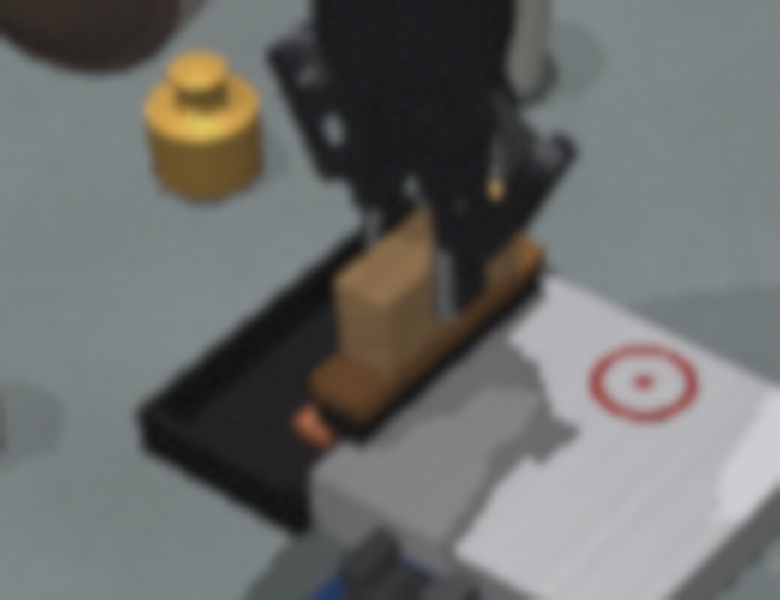

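Call:
apply_moves([
  {"hand": 0,"xyz": [0,0,-1],"delta_rot": [0,0,0]},
  {"hand": 0,"xyz": [0,0,-3],"delta_rot": [0,0,0]},
  {"hand": 0,"xyz": [1,0,-5],"delta_rot": [0,0,0]},
  {"hand": 0,"xyz": [4,-3,-5],"delta_rot": [0,0,0]},
  {"hand": 0,"xyz": [7,-6,-5],"delta_rot": [0,0,0]},
  {"hand": 0,"xyz": [9,-9,-5],"delta_rot": [0,0,0]},
  {"hand": 0,"xyz": [10,-12,-5],"delta_rot": [0,0,0]},
  {"hand": 0,"xyz": [10,-15,-5],"delta_rot": [0,0,0]},
  {"hand": 0,"xyz": [10,-17,-5],"delta_rot": [0,0,0]},
  {"hand": 0,"xyz": [10,-19,-5],"delta_rot": [0,0,0]},
  {"hand": 0,"xyz": [10,-19,-5],"delta_rot": [0,0,0]},
  {"hand": 0,"xyz": [10,-19,-5],"delta_rot": [0,0,0]},
])

```text
clock: 11.28
position: [468.7, -267.3, 140.4]
ee_rot: [0.051, 0.999, 0.0, 0.0]
contact_force: [-0.2, 0.5, -3.3]
gripper_width: 25.2
```

```bash
echo "10 -19 -5 0 0 0">>moves.txt; python3 - <<'E'
from bench import get_image
import cv2
for n,(a,b,c,d) in dict(side=(170,270,230,400),top=(160,310,280,480)).items():
  p=get_image(n)["frame"]; cv2.imwrite(f"pics/{n}9.png",cv2.resize(p[a:b,c:d],None,fx=4,fy=4,interpolation=2)[:600,:800])
E
python3 cmd.py; python3 go.py 470 -285 70 -3.237
```

```text
cmd [ 472.  -271.8  139.7] 3.042 meas [ 469.  -266.1  140.1] roterr [-0. -0. -0.] F [ 0.1 -0.8 -2.2] w 25.0 t 11.38 j6 0.12
t 11.3833 pos [ 469.  -266.1  140.1] yaw 3.043 F [ 0.1 -0.8 -2.2] w 25.0 j [-0.22  0.35 -0.36 -0.   -0.86  0.12]
xyz [-0.29 -1.87  7.01] rot [ 0.     0.    -0.003] rows 1.7421132912660386 0.028000306438193356
```

View pics/side9.png

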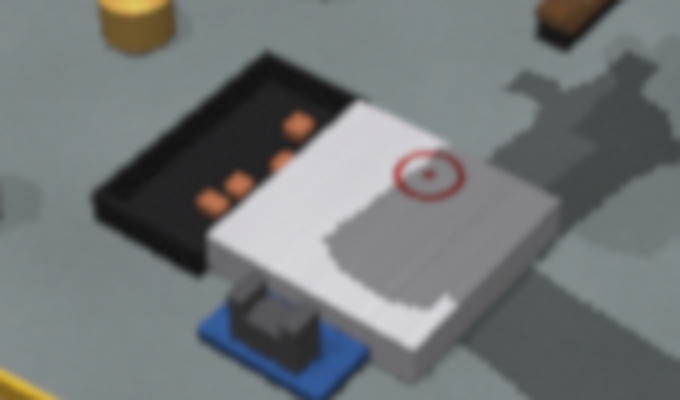

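View pics/top9.png

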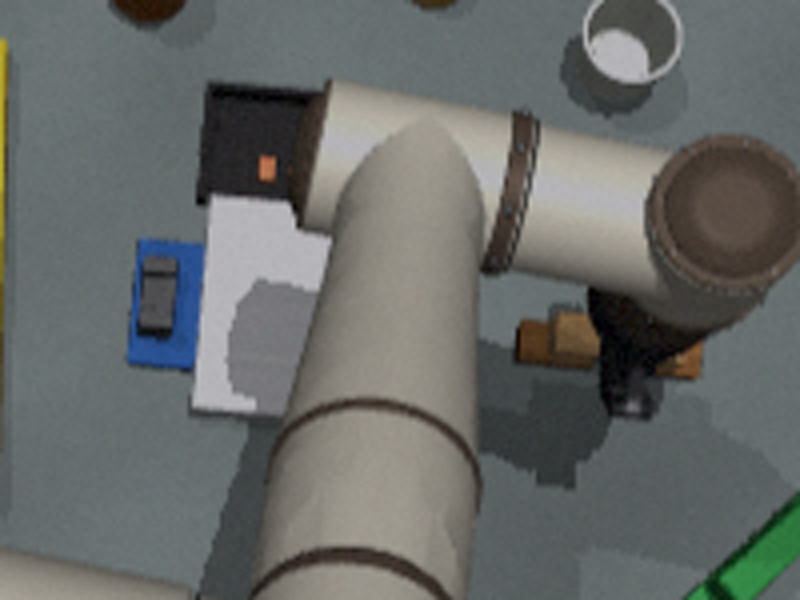

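All four nubs are in the trough, at side-crop (298,124), (283,162), (238,184) and (212,202), and the pad is clear. I'll set the scraper down on the bare table.

Call:
apply_moves([
  {"hand": 0,"xyz": [-0.3,-1.9,2.5],"delta_rot": [0,0,0]},
  {"hand": 0,"xyz": [-0.3,-1.9,5],"delta_rot": [0,0,0]},
  {"hand": 0,"xyz": [-0.3,-1.9,6.8],"delta_rot": [0,0,0]},
  {"hand": 0,"xyz": [-0.3,-1.9,7.6],"delta_rot": [0,0,0]},
  {"hand": 0,"xyz": [-0.3,-1.9,7.9],"delta_rot": [0,0,0]},
  {"hand": 0,"xyz": [-0.3,-1.9,8.05],"delta_rot": [0,0,0]},
  {"hand": 0,"xyz": [-0.3,-1.9,8.1],"delta_rot": [0,0,0]},
  {"hand": 0,"xyz": [-0.3,-1.9,8.1],"delta_rot": [0,0,0]},
])

```text
clock: 12.05
position: [471.3, -285.7, 59.9]
ee_rot: [0.049, 0.999, -0.0, 0.001]
contact_force: [0.3, 0.0, -2.6]
gripper_width: 25.2
```

```bash
echo "-.3 -1.9 8.1 0 0 0">>moves.txt;python3 cmd.py
```

```text
cmd [ 473.1 -291.    58.7] 3.042 meas [ 471.3 -285.7   59.9] roterr [ 0.001 -0.003 -0.001] F [ 0.3  0.  -2.6] w 25.2 t 12.05 j6 0.15
```

Call:
apply_moves([
  {"hand": 0,"xyz": [0,0,0.05],"delta_rot": [0,0,0]},
  {"hand": 0,"xyz": [0,0,0.05],"delta_rot": [0,0,0]},
  {"hand": 0,"xyz": [0,0,0.05],"delta_rot": [0,0,0]},
])

```text
clock: 12.3
position: [471.2, -285.9, 59.5]
ee_rot: [0.049, 0.999, -0.0, 0.001]
contact_force: [-0.1, 2.2, 2.5]
gripper_width: 25.1
```

Call:
apply_moves([
  {"hand": 1,"xyz": [0,0,0],"delta_rot": [0,0,0]},
  {"hand": 1,"xyz": [0,0,0],"delta_rot": [0,0,0]},
  {"hand": 1,"xyz": [0,0,0],"delta_rot": [0,0,0]},
  {"hand": 1,"xyz": [0,0,0],"delta_rot": [0,0,0]},
  {"hand": 1,"xyz": [0,0,0],"delta_rot": [0,0,0]},
  {"hand": 1,"xyz": [0,0,0],"delta_rot": [0,0,0]},
  {"hand": 1,"xyz": [0,0,0],"delta_rot": [0,0,0]},
  {"hand": 1,"xyz": [0,0,-3],"delta_rot": [0,0,0]},
  {"hand": 1,"xyz": [0,0,-7],"delta_rot": [0,0,0]},
  {"hand": 1,"xyz": [0,0,-11],"delta_rot": [0,0,0]},
  {"hand": 1,"xyz": [0,0,-14],"delta_rot": [0,0,0]},
  {"hand": 1,"xyz": [0,0,-14],"delta_rot": [0,0,0]},
])

```text
clock: 13.3
position: [473.9, -287.4, 205.8]
ee_rot: [0.049, 0.999, -0.003, 0.007]
contact_force: [1.2, 0.4, 0.7]
gripper_width: 85.7
```

```bash
cat >>moves.txt <<'E'
0 0 .05 0 0 0
0 0 -14 0 0 0
E
python3 cmd.py;  python3 go.py 530 50 200 -3.567 ; python3 - <<'E'
from bench import get_image
import cv2
for n,(a,b,c,d) in dict(side=(100,250,300,500)).items():
  p=get_image(n)["frame"]; cv2.imwrite(f"pics/{n}10.png",cv2.resize(p[a:b,c:d],None,fx=4,fy=4,interpolation=2)[:600,:800])
E
```

```text
cmd [ 473.1 -291.   198.2] 3.042 meas [ 473.9 -287.4  205.8] roterr [ 0.005 -0.014 -0.002] F [1.2 0.4 0.7] w 85.7 t 13.3 j6 0.15
t 13.3 pos [ 473.9 -287.4  205.8] yaw 3.044 F [1.2 0.4 0.7] w 85.7 j [-0.25  0.3  -0.25  0.   -1.01  0.15]
xyz [-2.3  34.13  0.46] rot [-0.002  0.015  0.328] rows 8.202977689835414 2.6266930764577596
```

View pics/side10.png

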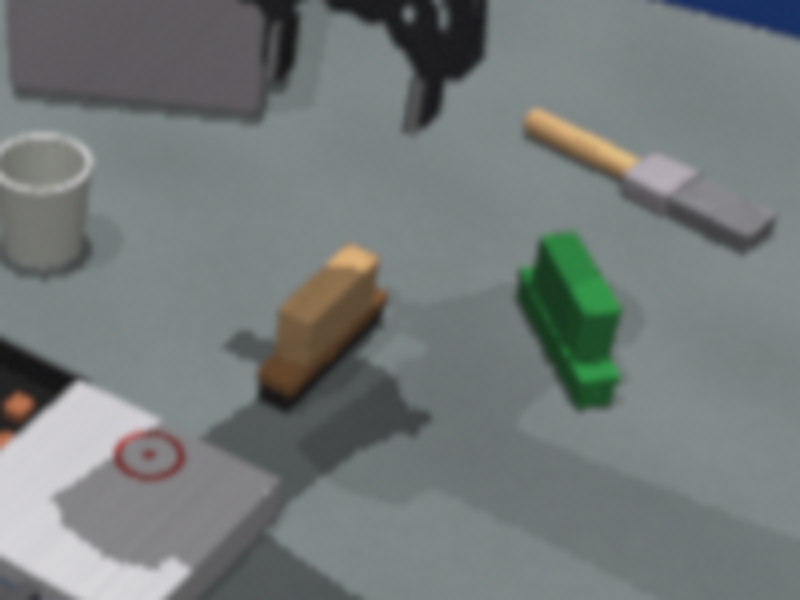

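The scraper stands upright and released at about (320,320), clear of everything. On to the lever.

Call:
apply_moves([
  {"hand": 1,"xyz": [0,3,0],"delta_rot": [0,0,0.1]},
  {"hand": 1,"xyz": [0,7,0],"delta_rot": [0,0,0.2]},
  {"hand": 1,"xyz": [-1,11,0],"delta_rot": [0,0,0.3]},
  {"hand": 1,"xyz": [-1,15,0],"delta_rot": [0,0,0.33]},
  {"hand": 1,"xyz": [-1,19,0],"delta_rot": [0,0,0.33]},
  {"hand": 1,"xyz": [-1,23,0],"delta_rot": [0,0,0.33]},
  {"hand": 1,"xyz": [-1,27,0],"delta_rot": [0,0,0.33]},
  {"hand": 1,"xyz": [-1,31,0],"delta_rot": [0,0,0.33]},
  {"hand": 1,"xyz": [-1,35,0],"delta_rot": [0,0,0.33]},
  {"hand": 1,"xyz": [-1,39,0],"delta_rot": [0,0,0.33]},
  {"hand": 1,"xyz": [-1,41,0],"delta_rot": [0,0,0.33]},
  {"hand": 1,"xyz": [-1,41,0],"delta_rot": [0,0,0.33]},
])

```text
clock: 14.35
position: [520.7, 124.8, 196.7]
ee_rot: [0.211, 0.978, -0.0, -0.001]
contact_force: [0.7, -0.3, 0.0]
gripper_width: 85.2
```

```bash
echo "-1 41 0 0 0 .33">>moves.txt;python3 cmd.py;  python3 go.py 535 266 140 -3.567
```

```text
cmd [523.7 116.  198.2] 2.712 meas [520.7 124.8 196.7] roterr [ 0.001  0.001 -0.005] F [ 0.7 -0.3  0. ] w 85.2 t 14.35 j6 -0.96
t 14.35 pos [520.7 124.8 196.7] yaw 2.717 F [ 0.7 -0.3  0. ] w 85.2 j [ 0.54  0.28 -0.29 -0.   -0.99 -0.96]
xyz [ 4.51 13.46  5.67] rot [-0.001 -0.001  0.001] rows 3.665670968754027 0.01478416821142906
```

Call:
apply_moves([
  {"hand": 1,"xyz": [1,3,1],"delta_rot": [0,0,0]},
  {"hand": 1,"xyz": [2,6,2.5],"delta_rot": [0,0,0]},
  {"hand": 1,"xyz": [3,9,4],"delta_rot": [0,0,0]},
  {"hand": 1,"xyz": [4.2,12.5,5],"delta_rot": [0,0,0]},
  {"hand": 1,"xyz": [4.7,13.9,5.7],"delta_rot": [0,0,0]},
  {"hand": 1,"xyz": [4.7,13.9,5.7],"delta_rot": [0,0,0]},
  {"hand": 1,"xyz": [4.7,13.9,5.7],"delta_rot": [0,0,0]},
  {"hand": 1,"xyz": [4.7,13.9,5.7],"delta_rot": [0,0,0]},
])

```text
clock: 15.02
position: [535.6, 265.9, 140.9]
ee_rot: [0.213, 0.977, -0.001, -0.0]
contact_force: [-0.3, 0.0, 0.8]
gripper_width: 85.4
```

```bash
echo "4.7 13.9 5.7 0 0 0">>moves.txt;python3 - <<'E'
from bench import get_image
import cv2
for n,(a,b,c,d) in dict(side=(240,390,100,300),top=(160,300,150,300)).items():
  p=get_image(n)["frame"]; cv2.imwrite(f"pics/{n}11.png",cv2.resize(p[a:b,c:d],None,fx=4,fy=4,interpolation=2)[:600,:800])
E
python3 cmd.py;  python3 go.py 535 266 36 -3.567
```

```text
cmd [538.9 261.9 141.2] 2.712 meas [535.9 265.8 141.7] roterr [-0.    -0.     0.001] F [-0.2 -0.1  0.3] w 85.5 t 15.12 j6 -1.16
t 15.1167 pos [535.9 265.8 141.7] yaw 2.711 F [-0.2 -0.1  0.3] w 85.5 j [ 0.73  0.44 -0.21  0.   -0.92 -1.16]
xyz [ 0.1  -0.02 10.57] rot [ 0.     0.    -0.005] rows 2.535708273992691 0.041525682005625175
```

View pics/side11.png

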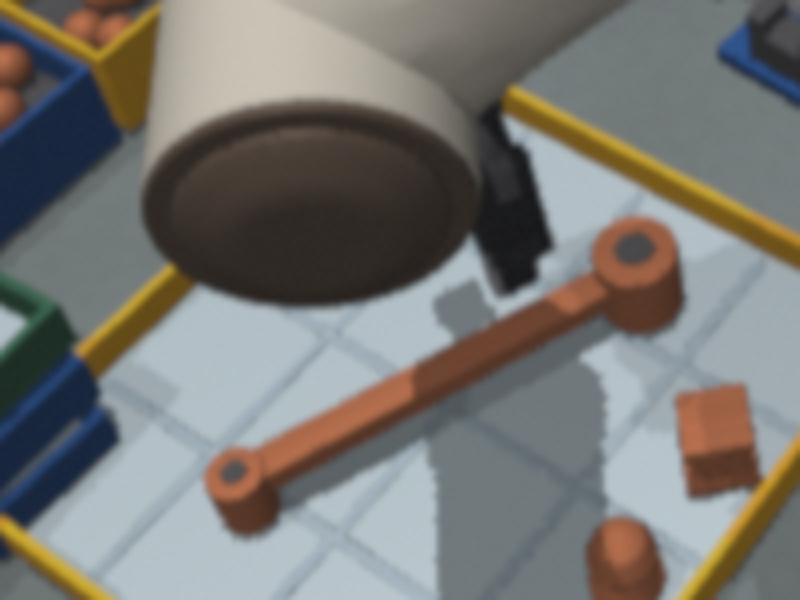

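View pics/top11.png

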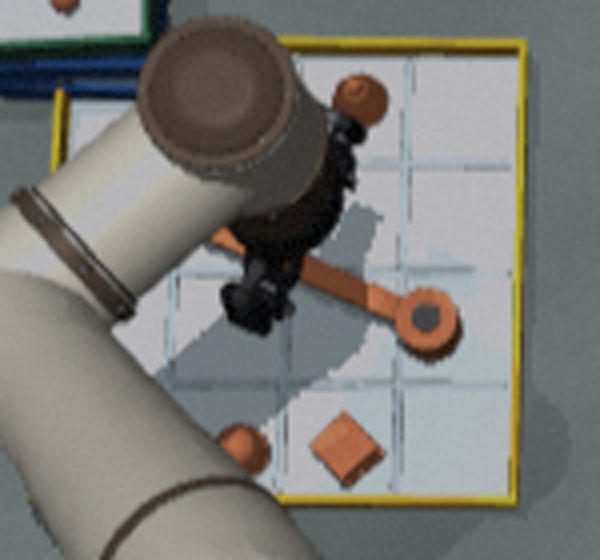

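```bash
python3 - <<'E'
from bench import get_image
from h import *
t=get_image("top"); s=get_image("side")
def tri(a,b):
    o1,d1=ray(t,*a);o2,d2=ray(s,*b); A=np.c_[d1,-d2]; k=np.linalg.lstsq(A,o2-o1,rcond=None)[0]
    P,Q=o1+d1*k[0],o2+d2*k[1]; print(((P+Q)/2).round(),np.linalg.norm(P-Q).round(1))
tri((204.5,184),(177,290))   # wrist cap
tri((188,181),(130-1,333))   # near corner of stack, top?  
cv2.imwrite("pics/st.png",s["frame"][230:430,0:260].repeat(3,0).repeat(3,1)); cv2.imwrite("pics/tt.png",t["frame"][80:200,50:210].repeat(4,0).repeat(4,1))
E
```

```text
[612. 313. 151.] 44.4
[666. 387.  59.] 7.2
```

View pics/st.png

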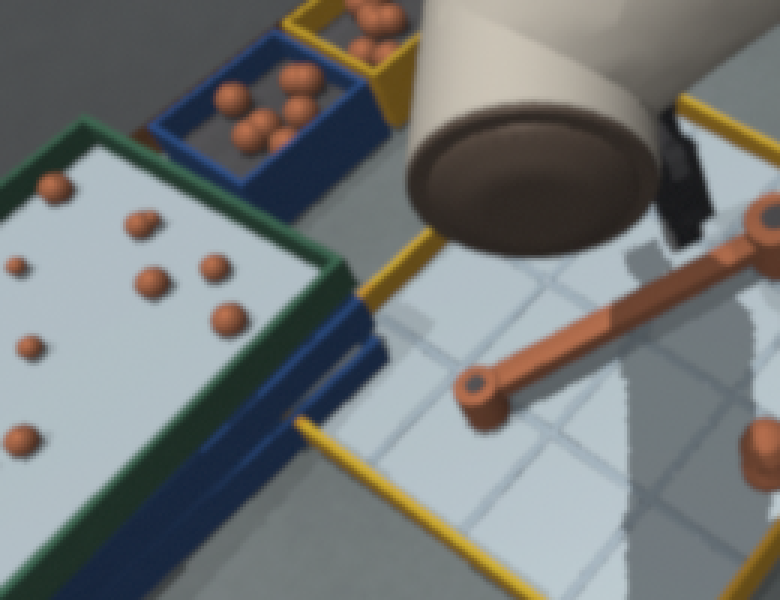

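View pics/tt.png

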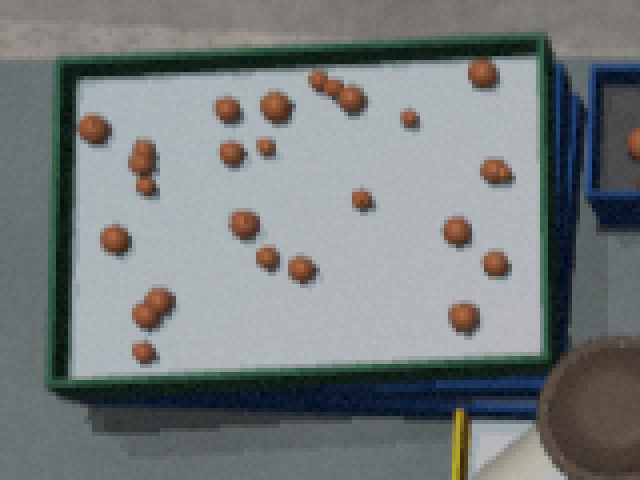

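The stack corner is at about (660,387), roughly 170 mm from the tool axis. The wrist stays above the tool axis, so there is clearance. I'll descend.

Call:
apply_moves([
  {"hand": 1,"xyz": [0,0,2.5],"delta_rot": [0,0,0]},
  {"hand": 1,"xyz": [0.1,0,5],"delta_rot": [0,0,0]},
  {"hand": 1,"xyz": [0.1,0,7.5],"delta_rot": [0,0,0]},
  {"hand": 1,"xyz": [0.1,0,9.3],"delta_rot": [0,0,0]},
  {"hand": 1,"xyz": [0.1,0,10.2],"delta_rot": [0,0,0]},
  {"hand": 1,"xyz": [0.1,0,10.6],"delta_rot": [0,0,0]},
  {"hand": 1,"xyz": [0.1,0,10.6],"delta_rot": [0,0,0]},
  {"hand": 1,"xyz": [0.1,0,10.6],"delta_rot": [0,0,0]},
])

```text
clock: 15.88
position: [535.7, 267.9, 36.4]
ee_rot: [0.213, 0.977, 0.001, 0.001]
contact_force: [0.3, -0.4, -0.1]
gripper_width: 85.3
```

```bash
echo "0.1 0 10.6 0 0 0">>moves.txt;python3 - <<'E'
from bench import get_image
import cv2
for n,(a,b,c,d) in dict(side=(240,390,100,300)).items():
  p=get_image(n)["frame"]; cv2.imwrite(f"pics/{n}12.png",cv2.resize(p[a:b,c:d],None,fx=4,fy=4,interpolation=2)[:600,:800])
E
python3 cmd.py;  python3 go.py 535 266 35 -3.567
```

```text
cmd [537.9 262.3  35.2] 2.712 meas [535.8 268.1  36.7] roterr [-0.002 -0.001 -0.   ] F [1.1 0.5 0.2] w 85.4 t 15.93 j6 -1.16
t 15.9333 pos [535.8 268.1  36.7] yaw 2.713 F [1.1 0.5 0.2] w 85.4 j [ 0.73  0.57 -0.3   0.   -0.69 -1.16]
xyz [-0.01 -0.23  0.17] rot [ 0.002  0.001 -0.003] rows 0.06780886768797752 0.03532710662600898
```

View pics/side12.png

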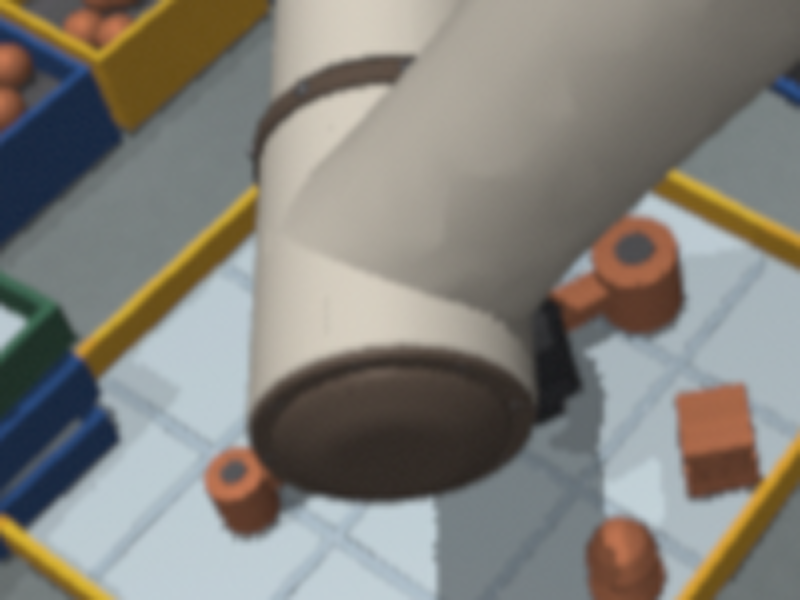

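Call:
apply_moves([
  {"hand": 1,"xyz": [0,-0.1,0.15],"delta_rot": [0,0,0]},
  {"hand": 0,"xyz": [0,-0.1,0.15],"delta_rot": [0,0,0]},
  {"hand": 0,"xyz": [0,-0.1,0.15],"delta_rot": [0,0,0]},
  {"hand": 0,"xyz": [0,-0.1,0.15],"delta_rot": [0,0,0]},
  {"hand": 0,"xyz": [0,-0.1,0.15],"delta_rot": [0,0,0]},
  {"hand": 0,"xyz": [0,-0.1,0.15],"delta_rot": [0,0,0]},
  {"hand": 0,"xyz": [0,-0.1,0.15],"delta_rot": [0,0,0]},
  {"hand": 0,"xyz": [0,-0.1,0.15],"delta_rot": [0,0,0]},
  {"hand": 0,"xyz": [0,-0.1,0.15],"delta_rot": [0,0,0]},
  {"hand": 0,"xyz": [0,-0.1,0.15],"delta_rot": [0,0,0]},
  {"hand": 0,"xyz": [0,-0.1,0.15],"delta_rot": [0,0,0]},
])

```text
clock: 16.85
position: [534.9, 266.8, 34.1]
ee_rot: [0.213, 0.977, 0.0, 0.0]
contact_force: [0.7, -1.2, 1.6]
gripper_width: 17.1
```

```bash
echo "0 -.1 .15 0 0 0">>moves.txt; python3 cmd.py
```

```text
cmd [537.5 261.4  33.7] 2.712 meas [534.9 266.8  34.1] roterr [-0.001 -0.    -0.001] F [ 0.7 -1.2  1.6] w 17.1 t 16.85 j6 -1.16
```

Call:
apply_moves([
  {"hand": 0,"xyz": [0,0,-0.5],"delta_rot": [0,0,0]},
  {"hand": 0,"xyz": [0,0,-1.5],"delta_rot": [0,0,0]},
  {"hand": 0,"xyz": [0,0,-3],"delta_rot": [0,0,0]},
  {"hand": 0,"xyz": [0,0,-4.5],"delta_rot": [0,0,0]},
  {"hand": 0,"xyz": [0,0,-6],"delta_rot": [0,0,0]},
  {"hand": 0,"xyz": [0,0,-7.5],"delta_rot": [0,0,0]},
  {"hand": 0,"xyz": [0,0,-9],"delta_rot": [0,0,0]},
  {"hand": 0,"xyz": [0,0,-10],"delta_rot": [0,0,0]},
  {"hand": 0,"xyz": [0,0,-10.5],"delta_rot": [0,0,0]},
  {"hand": 0,"xyz": [0,0,-10.5],"delta_rot": [0,0,0]},
  {"hand": 0,"xyz": [0,0,-10.5],"delta_rot": [0,0,0]},
  {"hand": 0,"xyz": [0,0,-10.5],"delta_rot": [0,0,0]},
])

```text
clock: 17.85
position: [533.8, 266.2, 137.5]
ee_rot: [0.213, 0.977, -0.001, -0.001]
contact_force: [0.4, 0.2, -4.7]
gripper_width: 17.0
```

```bash
echo "0 0 -10.5 0 0 0">>moves.txt;python3 - <<'E'
from bench import get_image,telemetry
import cv2
for n,(a,b,c,d) in dict(side=(200,400,80,346),top=(150,300,150,350)).items():
  p=get_image(n)["frame"]; cv2.imwrite(f"pics/{n}13.png",cv2.resize(p[a:b,c:d],None,fx=3,fy=3,interpolation=2)[:600,:800])
print(telemetry.read_state()["wrist_torque"])
E
python3 cmd.py;  python3 go.py 515.6 -49 139 -3.237
```

```text
[-0.03559864 -0.06411068  0.00045489]
cmd [537.5 261.4 138.7] 2.712 meas [534.  266.3 137.6] roterr [ 0.002  0.001 -0.   ] F [-0.1 -0.4 -4.9] w 16.8 t 17.95 j6 -1.16
t 17.95 pos [534.  266.3 137.6] yaw 2.712 F [-0.1 -0.4 -4.9] w 16.8 j [ 0.73  0.44 -0.22 -0.   -0.92 -1.16]
xyz [-11.45 -29.44  -0.09] rot [-0.002 -0.001 -0.334] rows 7.574773029565551 2.670636308384071
```

View pics/side13.png

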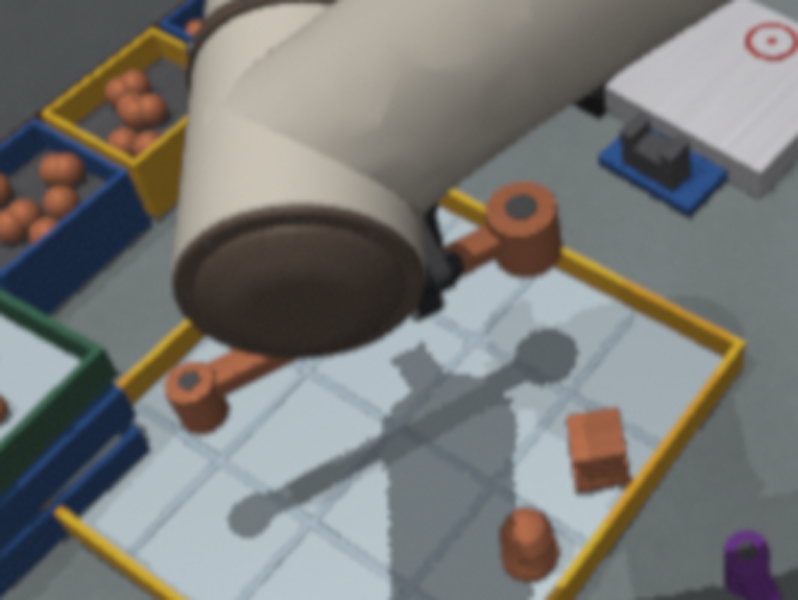

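View pics/top13.png

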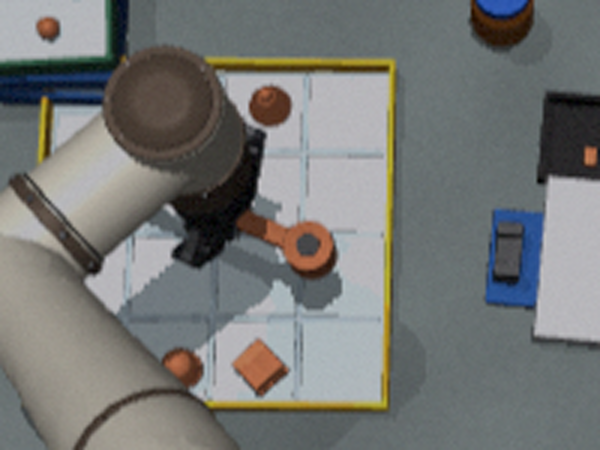

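The lever is lifted level and clear of the tray. I'll carry it to the pad gently.

Call:
apply_moves([
  {"hand": 0,"xyz": [-0.3,-0.7,0],"delta_rot": [0,0,-0.02]},
  {"hand": 0,"xyz": [-0.9,-2.2,0],"delta_rot": [0,0,-0.05]},
  {"hand": 0,"xyz": [-1.7,-4.4,0],"delta_rot": [0,0,-0.08]},
  {"hand": 0,"xyz": [-2.7,-7,0],"delta_rot": [0,0,-0.11]},
  {"hand": 0,"xyz": [-3.8,-9.8,0],"delta_rot": [0,0,-0.14]},
  {"hand": 0,"xyz": [-4.9,-12.6,0],"delta_rot": [0,0,-0.17]},
  {"hand": 0,"xyz": [-6,-15.4,0],"delta_rot": [0,0,-0.2]},
  {"hand": 0,"xyz": [-7.1,-18.2,0],"delta_rot": [0,0,-0.23]},
  {"hand": 0,"xyz": [-8.2,-21,0],"delta_rot": [0,0,-0.26]},
  {"hand": 0,"xyz": [-9.2,-23.6,0],"delta_rot": [0,0,-0.29]},
  {"hand": 0,"xyz": [-10,-25.6,0],"delta_rot": [0,0,-0.31]},
  {"hand": 0,"xyz": [-10.6,-27.2,0],"delta_rot": [0,0,-0.33]},
])

```text
clock: 18.95
position: [517.1, -26.6, 138.2]
ee_rot: [0.05, 0.999, -0.0, -0.001]
contact_force: [0.0, 0.5, -3.8]
gripper_width: 17.5
```

```bash
echo "-10.6 -27.2 0 0 0 -0.33">>moves.txt; python3 cmd.py;  python3 go.py 515.6 -49 139 -3.237
```

```text
cmd [520.7 -30.  138.7] 3.042 meas [517.1 -26.6 138.2] roterr [0.    0.001 0.   ] F [ 0.   0.5 -3.8] w 17.5 t 18.95 j6 -0.36
t 18.95 pos [517.1 -26.6 138.2] yaw 3.042 F [ 0.   0.5 -3.8] w 17.5 j [ 0.26  0.32 -0.41  0.   -0.84 -0.36]
xyz [-0.07 -2.24 -0.07] rot [-0.    -0.001 -0.004] rows 0.5382817142297431 0.033970684530119685
```

Call:
apply_moves([
  {"hand": 0,"xyz": [0,-1.1,0],"delta_rot": [0,0,0]},
  {"hand": 0,"xyz": [-0.1,-1.8,0],"delta_rot": [0,0,0]},
  {"hand": 0,"xyz": [-0.1,-2.1,0],"delta_rot": [0,0,0]},
  {"hand": 0,"xyz": [-0.1,-2.1,0],"delta_rot": [0,0,0]},
  {"hand": 0,"xyz": [-0.1,-2.1,0],"delta_rot": [0,0,0]},
  {"hand": 0,"xyz": [-0.1,-2.1,0],"delta_rot": [0,0,0]},
  {"hand": 0,"xyz": [-0.1,-2.1,0],"delta_rot": [0,0,0]},
  {"hand": 0,"xyz": [-0.1,-2.1,0],"delta_rot": [0,0,0]},
])

```text
clock: 19.62
position: [516.8, -45.2, 138.8]
ee_rot: [0.049, 0.999, 0.0, 0.0]
contact_force: [-0.4, 1.2, -3.7]
gripper_width: 17.2
```

```bash
echo "-.1 -2.1 0 0 0 0">>moves.txt; cat > look.py <<'E'
import sys
from bench import get_image,nets,telemetry
from fit import *
k=sys.argv[1]
t=get_image("top"); s=get_image("side")
z=telemetry.read_state()["position"][2]-29
tp=telemetry.read_state()["position"]
for p,n,(a,b,c,d) in((s,"side",(130,280,200,400)),(t,"top",(160,290,280,420))):
    f=p["frame"].copy()
    # overlay the expected lever pose
    m=(render(p,LEV,513+.0949*28,-77+.9955*28,1.476,110)>.5).astype(np.uint8)
    cs,_=cv2.findContours(m,cv2.RETR_EXTERNAL,cv2.CHAIN_APPROX_NONE)
    g=cv2.resize(f[a:b,c:d],None,fx=4,fy=4,interpolation=2)
    cv2.polylines(g,[((q.reshape(-1,2)-[c,a])*4+2).astype(np.int32) for q in cs],True,(0,255,0),1)
    cv2.imwrite(f"pics/{n}{k}.png",g[:600,:800])
    for lab in("lever_hub","lever_eye"): print(n,lab,[(np.array(r["xyz"]).round(0),round(r["confidence"],2)) for r in nets.pinpoint(p,lab) if r["xyz"][2]>60])
print("want hub",(513-.0949*45,-77-.9955*45,110),"eye",(513+.0949*165,-77+.9955*165,110))
E
python3 look.py 14; python3 cmd.py;  python3 go.py 515.6 -49 139 -3.237
```

```text
side lever_hub [(array([ 509., -117.,  110.]), 0.92)]
side lever_eye [(array([530.,  95., 108.]), 0.93), (array([ 510., -116.,  109.]), 0.73)]
top lever_hub [(array([ 511., -116.,  110.]), 0.75)]
top lever_eye []
want hub (508.7295, -121.7975, 110) eye (528.6585, 87.25750000000002, 110)
cmd [519.6 -51.  138.7] 3.042 meas [516.7 -45.6 138.8] roterr [-0. -0. -0.] F [ 0.4 -0.2 -4.4] w 16.9 t 19.92 j6 -0.32
t 19.9167 pos [516.7 -45.6 138.8] yaw 3.043 F [ 0.4 -0.2 -4.4] w 16.9 j [ 0.23  0.32 -0.41 -0.   -0.84 -0.32]
xyz [ 0.08 -0.35 -0.02] rot [ 0.     0.    -0.003] rows 0.08514735318358611 0.0275385715062568
```

View pics/side14.png

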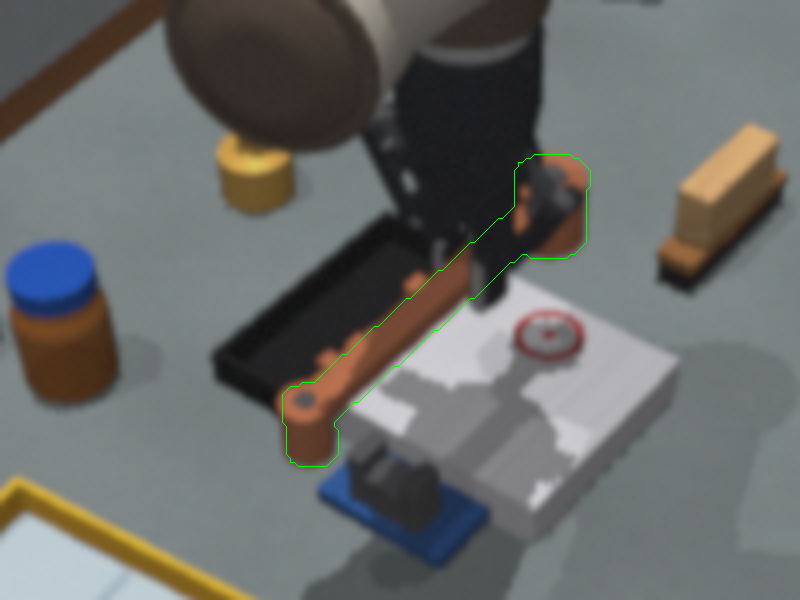

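View pics/top14.png

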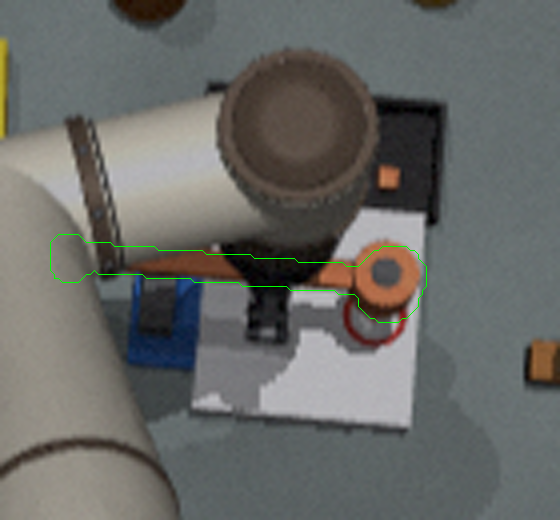

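Call:
apply_moves([
  {"hand": 0,"xyz": [0.1,-0.3,0],"delta_rot": [0,0,0]},
  {"hand": 0,"xyz": [0.15,-0.6,0],"delta_rot": [0,0,0]},
  {"hand": 0,"xyz": [0.15,-0.6,0],"delta_rot": [0,0,0]},
  {"hand": 0,"xyz": [0.15,-0.6,0],"delta_rot": [0,0,0]},
  {"hand": 0,"xyz": [0.15,-0.6,0],"delta_rot": [0,0,0]},
  {"hand": 0,"xyz": [0.15,-0.6,0],"delta_rot": [0,0,0]},
  {"hand": 0,"xyz": [0.15,-0.6,0],"delta_rot": [0,0,0]},
  {"hand": 0,"xyz": [0.15,-0.6,0],"delta_rot": [0,0,0]},
])

```text
clock: 20.58
position: [514.7, -51.5, 138.8]
ee_rot: [0.049, 0.999, -0.0, 0.0]
contact_force: [-0.4, 0.6, -4.3]
gripper_width: 17.0
```

```bash
echo ".15 -.6 0 0 0 0">>moves.txt; python3 look.py 15; python3 cmd.py;  python3 go.py 515.6 -49 139 -3.237
```

```text
side lever_hub [(array([ 506., -125.,  113.]), 0.71)]
side lever_eye [(array([528.,  83., 107.]), 0.94)]
top lever_hub [(array([ 506., -124.,  108.]), 0.8)]
top lever_eye []
want hub (508.7295, -121.7975, 110) eye (528.6585, 87.25750000000002, 110)
cmd [517.5 -56.8 138.7] 3.042 meas [514.6 -51.5 138.7] roterr [ 0.  0. -0.] F [-1.2 -0.6 -4.7] w 16.7 t 20.88 j6 -0.31
t 20.8833 pos [514.6 -51.5 138.7] yaw 3.043 F [-1.2 -0.6 -4.7] w 16.7 j [ 0.21  0.32 -0.41 -0.   -0.84 -0.31]
xyz [-0.07  0.26 -0.03] rot [-0.    -0.    -0.004] rows 0.0651993665656696 0.028176567331364966
```

View pics/side15.png

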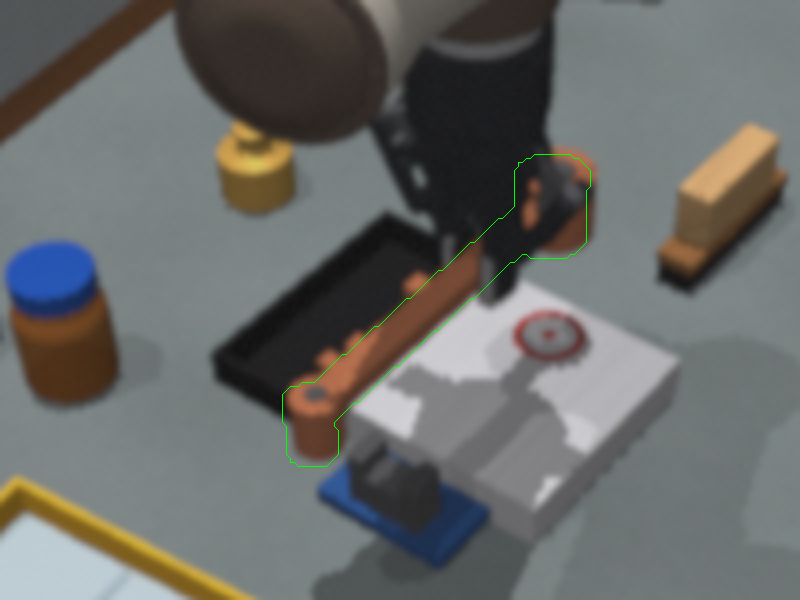

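View pics/top15.png

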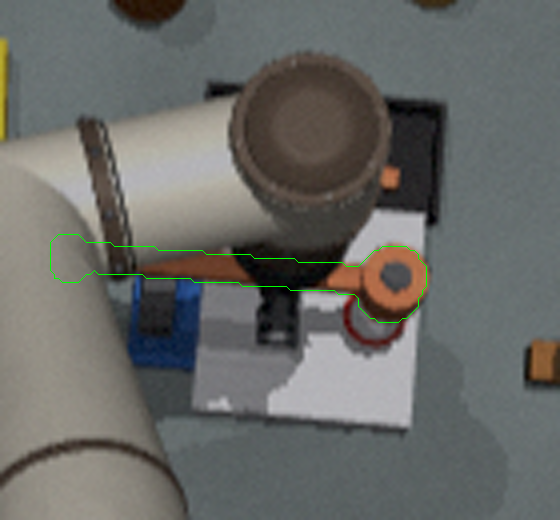

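```bash
python3 - <<'E'
from bench import get_image,workorder,telemetry
import cv2
p=get_image("side"); cv2.imwrite("pics/fs.png",p["frame"]); p=get_image("top"); cv2.imwrite("pics/ft.png",p["frame"])
s=telemetry.read_state(); print(s["joint_vel"].round(4),s["wrist_torque"].round(3))
E
```

```text
[-0.0015 -0.0002  0.0003 -0.0003 -0.0008 -0.0013] [ 0.046 -0.005  0.018]
```

View pics/fs.png

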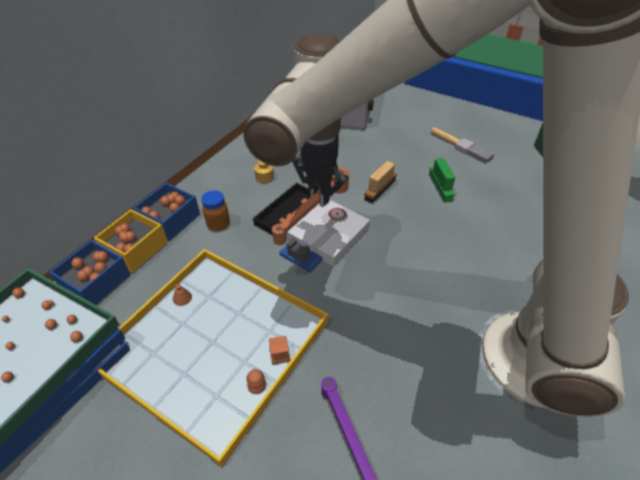

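View pics/ft.png

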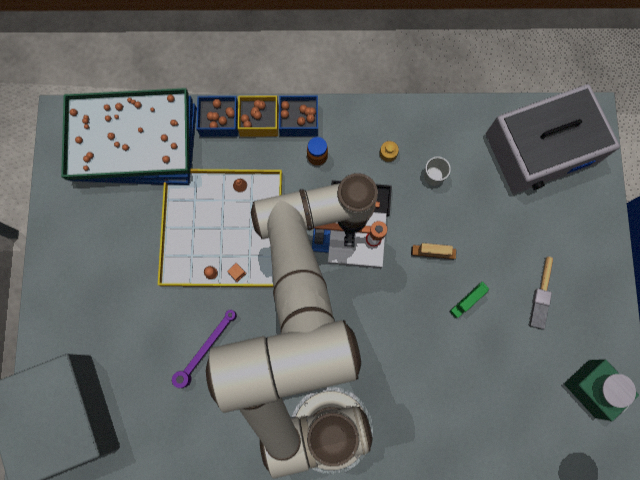

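The bystanders and look-alikes have not moved, the scraper stands upright, and the lever is level and still. I'll hand the job in.

```bash
python3 -c "
from bench import workorder; print(workorder.job_done())"
```

```text
the job is handed in; nothing more can be done
None
```

I swept all four nubs off the pad into the trough with the scraper and stood the scraper back on the bare table, upright and released. I then pinched the lever about 1 mm from its balance point and handed the job in while holding it over the pad, at about 21 s of the 58 s.

**Last checks before handing in:**
- **Nubs:** the side view after the sweep showed all four in the trough and the pad clear. The gripper stayed on the scraper's grip throughout.
- **Lever:** it was still, with the wrist force at about its weight (4.7 N), so it was touching nothing else. Its underside was about 110 mm above the table, which is 80 mm above the pad.
- **Placement:** the hub sat over the red ring to within an estimated 3 mm, with the arm pointing out over the vee rest. The eye end showed clearly only in the side view, because the arm hid it from the top.
- **Bystanders:** the other castings, jar, cup, weight and both look-alikes stood where they were at the start.

**Disagreements:**
- The two cameras differed by 3–4 mm in y on the pad and lever. Comparing hub and ring within each camera gave about 1.5 mm; the network estimates of the hub differed from my computed target by about 4 mm.
- My own running tally of commanded positions drifted up to 6 mm from the measured pose in y, so I steered by the measured pose.

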